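Photograph the microphone preamp modules on the inspection stage

ROBOT

A 6-joint arm with a two-finger parallel gripper is mounted at the origin on the work surface. World frame = base frame: x ahead of the robot, y to its left, z up, the work surface at z = 0. Lengths are in m, angles in rad, forces in N, time in s.
With the tool pointing down it reaches from about 0.225 to 0.875 m from the base axis. Payload 3.4 kg.
Tool frame: the origin (TCP) lies on the mounting face of the last link; the fingertips stand 173 mm ahead of it and the grasp point (between the pads) lies 155 mm ahead of it; x points along the fingers, y is the direction in which the jaws open and shut, and the axes are right-handed (so a half turn about x gives the same grasp; the last joint's range is limited). The gripper opens to 85 mm and grips with 20 to 120 N. Pads are 22 mm wide; open, the fingers measure 114 mm over their backs; the gripper's body (76 mm by 85 mm) begins 54 mm behind the grasp point. The pads swing forward as they close: fully open they stand 13 mm farther back than shut.
Start: joints at [1.191, 0.276, 1.505, -0, 1.361, -0.121], TCP at [0.147, 0.556, 0.405] pointing down, gripper open.
Joint ranges: [-2.89, 2.89], [-0.75, 2.08], [0.22, 2.7], [-1.18, 4.32], [0.11, 2.71], [-2.7, 2.7]. Speed limits (rad/s): [2.57, 2.57, 3.14, 3.14, 3.14, 3.14].

INTERFACE

Orientations are given as a unit quaternion [w, x, y, z].
In Python, from rig import manip gives the robot as it stands.
- The arm moves only by the tool arm_command, never from a script. Its argument "targets" is a list of rows, each an object with "dp": the shift along the tool's x, y, z in m, a list of three; "turn": the turn, a rotation vector about the tool's x, y, z in degrees, a list of three; "grip": the opening, from -1 (shut) to 1 (fully open). In form: [{"dp": [tx, ty, tz], "turn": [wx, wy, wz], "grip": grip}, ...]. A call has 1 to 8 rows; each row shifts and turns the commanded pose from where the row before left it, along the tool's axes as they then stand; what a row does not reach is not made up. A row lasts 1/10 s, in which the tool goes at most 50 mm and 8.59 degrees, less where a joint would pass 70% of its speed; a pose out of reach is approached as far as the arm can. A call with a gripper value outside its range is refused whole. The fingers move at their own pace and stop on an object; "grip_force" is the grip in N (left out, the last holds). Time passes only in rows, so rows that do not move let the fingers close. It gives the time, the measured TCP pose, the force and the opening at its end, in the units of the state.
- manip.get_state(): the state, without advancing time (a new reading comes with each control period).
- manip.get_image(name): name is "scene" or "top"; returns the picture (384x512x3 uint8, red, green, blue); there is no depth.
- manip.calibration(name): a dict with "fx", "fy", "cx", "cy" (pixels), "R" (3x3) and "t" (3): a world point X has camera coordinates R X + t. Camera axes: x right, y down, z forward; pixel columns grow to the right and rows downward; lengths in m; the calibration is good to about 2 mm. A picture is of the moment at which its call begins. calibration takes no time and is no camera call.
- manip.sign_off(): hands the job in, once; it reports no verdict.
The state is a dict: "clock": time; "qpos": joint angles; "qd": joint speeds; "effort": joint torques, N m; "position": TCP position; "ee_rot": TCP orientation; "contact_force": force on the tool from outside, world axes, zero at the start; "moment": the same for the moment, N m; "width": finger opening in m.
Only numpy, scipy, OpenCV 4.12 (cv2) and the standard library are available. Lean on these libraries where they do the work, as an engineer would, in place of code of your own. Each camera call takes 0.05 s, during which the arm holds its last target.

TASK

Set every microphone preamp module from the mat flat between the stops of its own bay on the stage plate, centred, with all the connectors to the left (as the robot sees it); push the plate home under the camera until it clicks into its detent, let go, and leave it there for three seconds while the picture is taken. Then draw the plate right out to its front stop again and lay each module flat in a compartment of its own in the grey tray, either way round. Leave the other things on the desk where they are.

Things in the scene. Friction and masses are not known exactly. Their poses are not given: they have to be found in the camera images.
- m1_mid (a point): microphone preamp module (None if absent), 54 mm long (own x), 38 wide (own y), 16 high, 70 g: aluminium base with green circuit board, 7 mm in all; on it a bright steel shield can 30 mm long, flush with both long sides (grip across the 38 mm near the middle), and a black connector at one end. The point is its centre, 8 mm above the underside; own x points to the connector end, z up
- m1_plug (a point): middle of module m1's connector end, 27 mm from its centre along own x, 8 mm above the underside. The modules start flat on the mat, connector ends within about 65 degrees of the robot's left (+y)
- m2_mid (a point): another module like m1 (None if absent): its centre, 8 mm above its underside, axes as for m1
- m2_plug (a point): middle of this module's connector end, 27 mm from its centre along own x, 8 mm above the underside
- m3_mid (a point): another module like m1 (None if absent): its centre, 8 mm above its underside, axes as for m1
- m3_plug (a point): middle of this module's connector end, 27 mm from its centre along own x, 8 mm above the underside
- bay1 (a point): centre of the rightmost bay (as the robot sees it) on the aluminium stage plate's top, 28 mm above the desk; moves with the plate. x: away from the robot, the way the plate slides in; y: left; z up. A bay is the 62 (y) x 46 mm (x) space between dark steel stops 5 mm high; a module fits with its length along y and 4 mm to spare on every side
- bay2 (a point): centre of the middle bay, 68 mm along y from bay1, same axes. The stops: a 6 mm thick bar along x at either y side of each bay, and on its near and far sides lips at the corners only, 11 mm long and 6 mm thick, leaving 40 mm open in the middle for the fingers
- bay3 (a point): centre of the leftmost bay, 68 mm along y from bay2, same axes
- cell1 (a point): centre of the floor (3 mm above the desk) of compartment 1 of the fixed grey tray, which lies left or right of the stage. The tray is 222 mm (own x) x 100 mm (own y), 14 mm high, walls 3 mm thick; its three compartments are each 70 mm (x) x 94 mm (y), so a module goes in with its length along x. Axes are the tray's
- cell2 (a point): centre of the floor of the middle compartment, 73 mm along the tray's x from cell1
- cell3 (a point): centre of the floor of the last compartment, 73 mm along the tray's x from cell2
- handle (a point): centre of the stage plate's grip bar: a black upright bar 14 mm thick (x), 54 mm wide (y), from 28 to 68 mm above the desk; this point is 50 mm above the desk, 105 mm in front of the middle bay (towards the robot), 43 mm clear of the plate's front edge; it moves with the plate, axes as for the bays
- carriage (a joint): the stage plate's place along its slide, m: 0 = drawn right out to the front stop, clear of the camera, for loading; 0.12 = home at the rear stop under the camera. Friction about 1 N. A spring ball detent takes about 6 N to pass either way, its crest at 0.1115: beyond that the plate snaps home to 0.12 and stays
- station: the fixed stand; origin on the desk below the middle bay with the plate drawn out, axes as for the bays. Plate 110 (x) x 240 mm (y); the detent bracket reaches 168 mm right of centre, 34 mm high, at x = 111 mm. A 25 mm column at x = 310, y = 70 mm, 340 mm high, holds a camera with a 72 mm ring light at x = 250 mm, 225 mm above the desk, tilted to look at x = 120, y = 0
- mat: black rubber mat 250 x 200 x 2 mm fixed on the desk, on the other side of the stage from the tray; origin under its centre, own x along the 250 mm
- battery: dark block battery 48 x 26 x 17 mm lying on the mat near a corner; bystander, origin under its centre (z 2 mm when on the mat)
- screwdriver: screwdriver 150 mm long lying on the desk; bystander, origin on the underside at its middle
- tape_roll: yellow roll of tape, 70 mm across, 20 mm high; bystander, origin under its centre
- vocal_mic: black hand microphone about 195 mm long, 42 mm across the head, lying; bystander, origin on the desk below its middle
Mind the look-alikes: they are no part of the job. What is shaped like the part that bears m2_mid but blue, orange or pink is not meant.

How it is judged:
By the outcome, as a careful person would: the job done as asked, in the order asked, and still so for the second after the job is handed in, with the robot touching nothing.
Of m1, m2, m3 only 2 to 3 are there at a start; the rules pass over those that are not, and their reading is None.
At some moment in a run one of m1, m2, m3 may be knocked a few centimetres aside while the robot is not near it.
Once in a run the grip may slacken for a moment while it holds something.
It also fails if it takes over 210 s, if anything falls off the work surface, if the arm or the gripper's body presses on something with over 40 N, if the wrist force passes 120 N, or if a joint passes its speed limit or range.

## Working session

There is one attempt and no reset: what is moved stays moved. The work goes in short steps, Python scripts to look and compute and a tool call to move; the robot and the scene stay as the last step left them, time stands still between calls to the robot, and variables do not carry over. Pictures are saved under pics/ and viewed, and the job is handed in when it is done.

Besides the shell and the picture viewer there is one more tool, called after "Request:" as name(argument=value, ...) on one line, values as JSON. arm_command: Moves the arm, as the interface text tells. Its arguments: {"type":"object","properties":{"targets":{"type":"array"},"grip_force":{"type":"number"}},"required":["targets"]}

```bash
mkdir -p pics; ls
python3 - <<'E'
from rig import manip
import cv2
for n in ("scene","top"):
    im=manip.get_image(n); cv2.imwrite(f"pics/{n}0.png",cv2.cvtColor(im,cv2.COLOR_RGB2BGR))
    c=manip.calibration(n); print(n,{k:(v.tolist() if hasattr(v,'tolist') else v) for k,v in c.items()})
print(manip.get_state())
E
```

```text
pics
scene {'fx': 459.5112005081628, 'fy': 459.5112005081628, 'cx': 247.50860964615262, 'cy': 186.5188373548428, 'R': [[0.16180091381859021, 0.9868175547295542, -0.0034026408938269996], [0.8400581056930059, -0.13954552689031097, -0.5242417619613912], [-0.5178057969422007, 0.08196438008359908, -0.8515626794608626]], 't': [-0.05320989347364423, -0.4150404268155508, 1.5890877737158804]}
top {'fx': 410.202199685646, 'fy': 410.202199685646, 'cx': 256.87823958358786, 'cy': 186.19604463030882, 'R': [[-0.008342260197686103, -0.9999445000614817, 0.006434554497976701], [-0.9888979316756158, 0.0072950502175434875, -0.14841719229931732], [0.14836201475607944, -0.00760125247027413, -0.9889039051082771]], 't': [-0.028201053020630536, 0.5156131299987965, 1.110615894008495]}
{'clock': 0.1, 'qpos': array([ 1.19100821e+00,  2.76560553e-01,  1.50601128e+00,  2.60305341e-05,
        1.36070621e+00, -1.21011133e-01]), 'qd': array([ 0.00089892, -0.00150053, -0.00371932,  0.00018157,  0.00151391,
       -0.00031187]), 'effort': array([ 2.63295005e-03, -4.17702842e+01, -2.46406084e+01, -3.91056274e-04,
        5.87457296e-03,  2.36449443e-05]), 'position': array([0.14708048, 0.55568302, 0.40390765]), 'ee_rot': array([ 0.70103919,  0.09066323,  0.70135194, -0.09181335]), 'contact_force': array([-0.47424426, -1.02835302,  0.63213354]), 'moment': array([-0.03836293, -0.0493878 ,  0.00445435]), 'width': 0.08566676897862605}
```

View pics/top0.png

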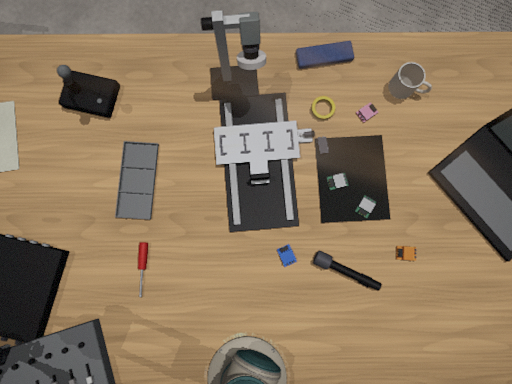

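View pics/scene0.png

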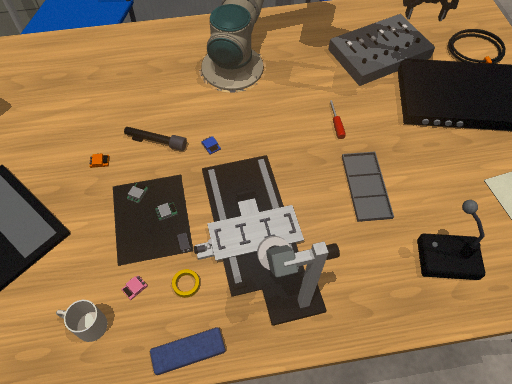

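```bash
cat > h.py <<'E'
from rig import manip
import cv2, numpy as np
from scipy.optimize import least_squares, minimize
def K(n):
    c=manip.calibration(n); return np.array([[c['fx'],0,c['cx']],[0,c['fy'],c['cy']],[0,0,1]]),np.array(c['R']),np.array(c['t'])
def proj(n,P):
    k,R,t=K(n); q=(np.atleast_2d(P)@R.T+t)@k.T; return q[:,:2]/q[:,2:]
def ray(n,uv,z):
    k,R,t=K(n); uv=np.atleast_2d(uv); d=np.c_[uv,np.ones(len(uv))]@np.linalg.inv(k).T@R; o=-R.T@t
    s=(z-o[2])/d[:,2]; return o+d*s[:,None]
def shot(n,name,box=None,s=1):
    im=cv2.cvtColor(manip.get_image(n),cv2.COLOR_RGB2BGR); cv2.imwrite(f"pics/{name}_raw.png",im)
    crop(f"{name}_raw",name,box,s); return im
def crop(src,dst,box,s):
    im=cv2.imread(f"pics/{src}.png")
    if box: x0,y0,x1,y1=box; im=im[y0:y1,x0:x1]
    cv2.imwrite(f"pics/{dst}.png",cv2.resize(im,None,fx=s,fy=s,interpolation=cv2.INTER_CUBIC))
E
python3 - <<'E'
from h import *
crop("top0","t1",(305,130,405,230),6)
crop("top0","t2",(205,85,325,205),5)
crop("top0","t3",(110,135,165,225),6)
crop("scene0","s1",(105,165,205,265),6)
crop("scene0","s2",(190,150,310,270),5)
E
```

```text
(no output)
```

View pics/t1.png

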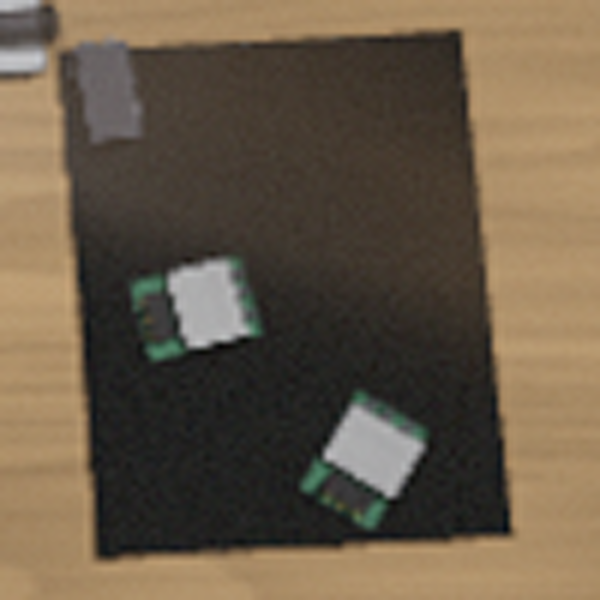

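View pics/t2.png

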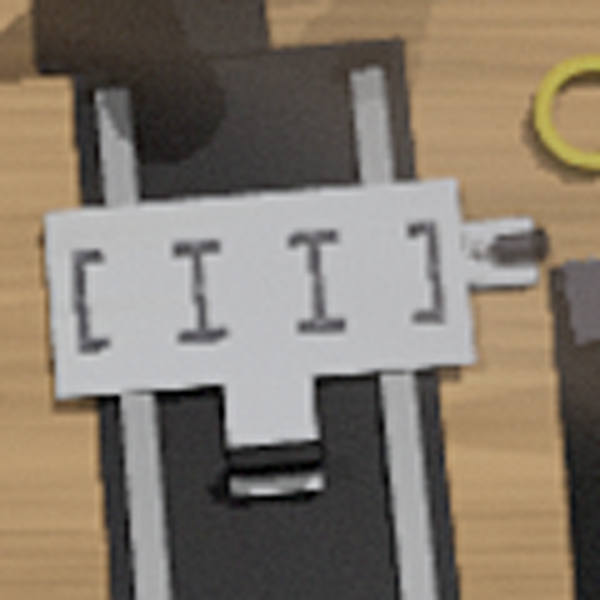

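View pics/t3.png

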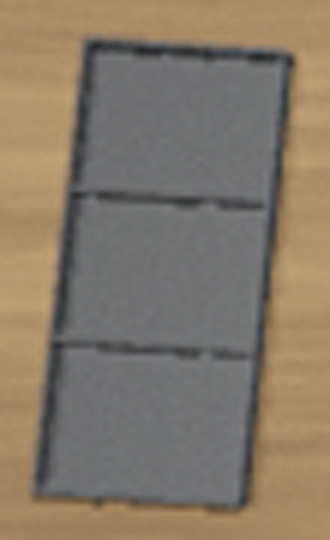

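View pics/s1.png

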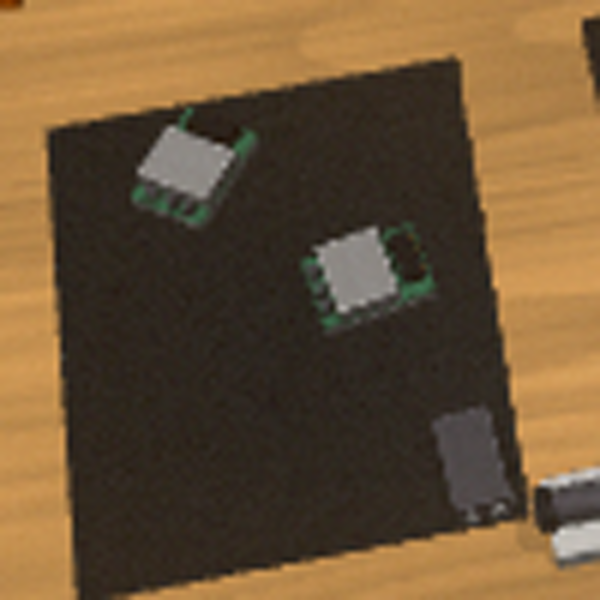

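View pics/s2.png

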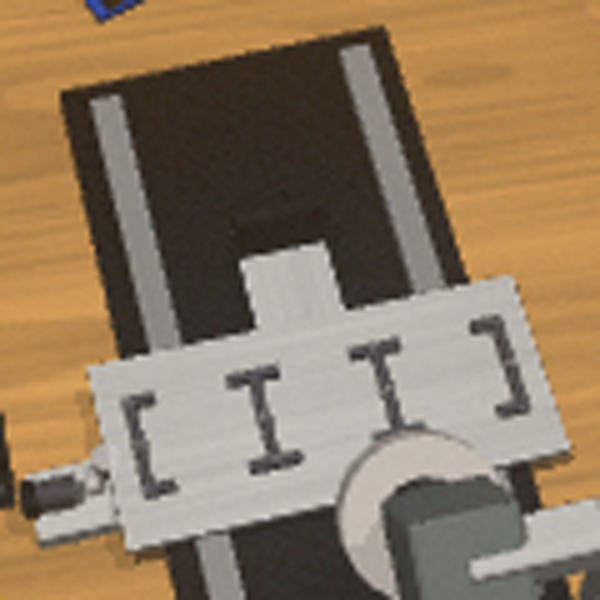

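```bash
cat >> h.py <<'E'
def rect_fit(obs,L,W,x0):
    """obs: list of (cam,[4 px],z) corners order (+,+),(+,-),(-,-),(-,+) in own frame -> x,y,yaw"""
    c=np.array([[1,1],[1,-1],[-1,-1],[-1,1]])*[L/2,W/2]
    def f(p):
        r=[]
        Rm=np.array([[np.cos(p[2]),-np.sin(p[2])],[np.sin(p[2]),np.cos(p[2])]])
        for n,uv,z in obs:
            w=c@Rm.T+p[:2]
            r.append((proj(n,np.c_[w,np.full(4,z)])-uv).ravel())
        return np.concatenate(r)
    s=least_squares(f,x0); return s.x,np.abs(s.fun).max()
E
python3 - <<'E'
from h import *
def T(o,s,l): return np.array(l)/s+np.array(o)-0.5+0.5/s
t2=lambda l:T((205,85),5,l); t1=lambda l:T((305,130),6,l); s1=lambda l:T((105,165),6,l); s2=lambda l:T((190,150),5,l);t3=lambda l:T((110,135),6,l)
# plate: +x up, +y left. order ++ (TL), +- (TR), -- (BR), -+ (BL)
pt=t2([(45,213),(457,180),(475,360),(57,397)])
print(ray("top",pt,.028)); print(rect_fit([("top",pt,.028)],.11,.24,[.6,0,0]))
ps=s2([(572,450),(125,550),(90,368),(515,278)])
print(ray("scene",ps,.028)); print(rect_fit([("scene",ps,.028)],.11,.24,[.6,0,0]))
print("both",rect_fit([("top",pt,.028),("scene",ps,.028)],.11,.24,[.6,0,0]))
# base/bed dims
print("bracket tip",ray("top",t2([(545,245)]),.034))
print("bed",ray("top",[(220,97),(289,93),(298,229),(229,231)],0.0))
# handle top
print("handle top",ray("top",t2([(228,452),(322,443),(322,465),(230,475)]),.068))
print("mods")
# m A: own x to connector. corners (+,+),(+,-),(-,-),(-,+): conn left; own y = down in image(for left-pointing x (+y world), y own = -x world=down)
A=t1([(152,362),(130,285),(240,258),(263,332)])
Ac=t1([(188,350),(167,272),(232,258),(252,335)])
print(ray("top",A,.009),rect_fit([("top",A,.009)],.054,.038,[.45,-.2,1.57])); print(ray("top",Ac,.018),rect_fit([("top",Ac,.018)],.030,.038,[.45,-.2,1.57]))
B=t1([(377,530),(300,490),(358,392),(430,432)])
Bc=t1([(397,500),(322,458),(358,400),(428,440)])
print(rect_fit([("top",B,.009)],.054,.038,[.4,-.28,2.5])); print(rect_fit([("top",Bc,.018)],.030,.038,[.4,-.28,2.5]))
As=s1([(312-0,248),(380,226),(400,300),(332,314)]) # can: far-left... 
print("A can scene",ray("scene",As,.018),ray("scene",As,.018).mean(0))
Bs=s1([(172,125),(238,152),(208,202),(138,170)])
print("B can scene",ray("scene",Bs,.018),ray("scene",Bs,.018).mean(0))
tr=t3([(88,40),(292,55),(243,505),(35,495)])
print("tray",ray("top",tr,.014),rect_fit([("top",tr,.014)],.222,.1,[.45,.3,0]))
E
```

```text
[[ 0.69016028  0.09121032  0.028     ]
 [ 0.70840558 -0.14734998  0.028     ]
 [ 0.60166314 -0.155253    0.028     ]
 [ 0.58175902  0.0835863   0.028     ]]
(array([ 0.64552925, -0.03194493,  0.07841023]), np.float64(0.5339059450978425))
[[ 0.69361168  0.09147993  0.028     ]
 [ 0.71116685 -0.14857357  0.028     ]
 [ 0.60376453 -0.15410843  0.028     ]
 [ 0.58685031  0.08391027  0.028     ]]
(array([ 0.64872568, -0.03185215,  0.06965334]), np.float64(0.5438584179338761))
both (array([ 0.647132  , -0.03185759,  0.07406751]), np.float64(1.0654787103314334))
bracket tip [[ 0.6675268  -0.19638667  0.034     ]]
bed [[ 0.79187393  0.07555485  0.        ]
 [ 0.80319967 -0.13128756  0.        ]
 [ 0.3967804  -0.1488706   0.        ]
 [ 0.3926929   0.04794031  0.        ]]
handle top [[ 0.54211313 -0.01398914  0.068     ]
 [ 0.54675438 -0.06557244  0.068     ]
 [ 0.53451448 -0.06541663  0.068     ]
 [ 0.52932995 -0.01500742  0.068     ]]
mods
[[ 0.50745126 -0.24228858  0.009     ]
 [ 0.54493782 -0.23299208  0.009     ]
 [ 0.55775863 -0.28652766  0.009     ]
 [ 0.52159232 -0.29613457  0.009   
[... 431 characters left out ...]
4533741,  2.60025391]), np.float64(0.6435323184595632))
A can scene [[ 0.5217377  -0.28822     0.018     ]
 [ 0.5151433  -0.25620774  0.018     ]
 [ 0.55577655 -0.24996425  0.018     ]
 [ 0.55794114 -0.28123631  0.018     ]] [ 0.53764968 -0.26890708  0.018     ]
B can scene [[ 0.44336875 -0.35017957  0.018     ]
 [ 0.46368457 -0.31977144  0.018     ]
 [ 0.48895948 -0.33491136  0.018     ]
 [ 0.46593915 -0.36686675  0.018     ]] [ 0.46548799 -0.34293228  0.018     ]
tray [[0.65386958 0.35156776 0.014     ]
 [0.64575272 0.25279482 0.014     ]
 [0.42833844 0.26988253 0.014     ]
 [0.43381414 0.36775255 0.014     ]] (array([ 0.54052244,  0.310502  , -0.07434538]), np.float64(0.7853151961735136))
```

```bash
cat > mv.py <<'E'
import sys
from h import *
from scipy.spatial.transform import Rotation as Ro
def plan(x,y,z,jaw=None,step=.045,tstep=8.0):
    """target TCP pos, tool down, jaw dir angle (world deg, mod 180). prints rows"""
    s=manip.get_state(); p=np.array(s['position']); q=s['ee_rot']
    R0=Ro.from_quat([q[1],q[2],q[3],q[0]])
    M=R0.as_matrix(); phi=np.degrees(np.arctan2(M[1,1],M[0,1]))
    if jaw is None: d=0
    else: d=(jaw-phi+90)%180-90
    tgt=np.radians(phi+d)
    ty=np.array([np.cos(tgt),np.sin(tgt),0]); tx=np.array([0,0,-1.]); tz=np.cross(tx,ty)
    R1=Ro.from_matrix(np.c_[tx,ty,tz])
    rv=(R0.inv()*R1).as_rotvec(degrees=True)
    D=np.array([x,y,z])-p
    n=int(max(1,np.ceil(np.linalg.norm(D)/step),np.ceil(np.linalg.norm(rv)/tstep)))
    f="t=%.1f p=%s phi=%.2f q6=%.2f w=%.4f F=%s | dWorld=%s rv=%s n=%d"%(s['clock'],p.round(4),phi,s['qpos'][5],s['width'],np.round(s['contact_force'],1),D.round(4),rv.round(2),n)
    print(f)
    Rc=R0
    for i in range(n):
        print('{"dp":%s,"turn":%s}'%((Rc.inv().apply(D/n)).round(4).tolist(),(rv/n).round(2).tolist()))
        Rc=Rc*Ro.from_rotvec(rv/n,degrees=True)
if __name__=="__main__":
    a=[float(v) for v in sys.argv[1:]]
    plan(*a)
E
python3 mv.py .542 -.040 .3 4.2
```

```text
t=0.1 p=[0.1471 0.5557 0.4039] phi=75.17 q6=-0.12 w=0.0857 F=[-0.5 -1.   0.6] | dWorld=[ 0.3949 -0.5957 -0.1039] rv=[7.097e+01 5.000e-02 9.000e-02] n=17
{"dp":[0.0062, -0.0279, 0.0314],"turn":[4.17, 0.0, 0.01]}
{"dp":[0.0061, -0.0256, 0.0334],"turn":[4.17, 0.0, 0.01]}
{"dp":[0.0061, -0.0231, 0.0351],"turn":[4.17, 0.0, 0.01]}
{"dp":[0.0061, -0.0204, 0.0367],"turn":[4.17, 0.0, 0.01]}
{"dp":[0.0061, -0.0177, 0.0381],"turn":[4.17, 0.0, 0.01]}
{"dp":[0.0061, -0.0149, 0.0393],"turn":[4.17, 0.0, 0.01]}
{"dp":[0.0061, -0.012, 0.0403],"turn":[4.17, 0.0, 0.01]}
{"dp":[0.0061, -0.009, 0.0411],"turn":[4.17, 0.0, 0.01]}
{"dp":[0.0061, -0.006, 0.0416],"turn":[4.17, 0.0, 0.01]}
{"dp":[0.0061, -0.003, 0.0419],"turn":[4.17, 0.0, 0.01]}
{"dp":[0.0061, 0.0001, 0.042],"turn":[4.17, 0.0, 0.01]}
{"dp":[0.0061, 0.0032, 0.0419],"turn":[4.17, 0.0, 0.01]}
{"dp":[0.0061, 0.0062, 0.0416],"turn":[4.17, 0.0, 0.01]}
{"dp":[0.0061, 0.0092, 0.041],"turn":[4.17, 0.0, 0.01]}
{"dp":[0.0061, 0.0122, 0.0402],"turn":[4.17, 0.0, 0.01]}
{"dp":[0.0061, 0.0151, 0.0393],"turn":[4.17, 0.0, 0.01]}
{"dp":[0.0061, 0.0179, 0.038],"turn":[4.17, 0.0, 0.01]}
```

Request:
arm_command(targets=[{"dp": [0.006,-0.028,0.031],"turn": [4.2,0,0],"grip": 1},{"dp": [0.006,-0.026,0.033],"turn": [4.2,0,0],"grip": 1},{"dp": [0.006,-0.023,0.035],"turn": [4.2,0,0],"grip": 1},{"dp": [0.006,-0.02,0.037],"turn": [4.2,0,0],"grip": 1},{"dp": [0.006,-0.018,0.038],"turn": [4.2,0,0],"grip": 1},{"dp": [0.006,-0.015,0.039],"turn": [4.2,0,0],"grip": 1},{"dp": [0.006,-0.012,0.04],"turn": [4.2,0,0],"grip": 1},{"dp": [0.006,-0.009,0.041],"turn": [4.2,0,0],"grip": 1}])

```text
clock: 0.9
position: [0.3315, 0.274, 0.3563]
ee_rot: [0.644, 0.291, 0.645, -0.291]
contact_force: [0.6, 0.3, 0.0]
width: 0.0855
```

Request:
arm_command(targets=[{"dp": [0.006,-0.006,0.042],"turn": [4.2,0,0],"grip": 0.2},{"dp": [0.006,-0.003,0.042],"turn": [4.2,0,0],"grip": 0.2},{"dp": [0.006,0,0.042],"turn": [4.2,0,0],"grip": 0.2},{"dp": [0.006,0.003,0.042],"turn": [4.2,0,0],"grip": 0.2},{"dp": [0.006,0.006,0.042],"turn": [4.2,0,0],"grip": 0.2},{"dp": [0.006,0.009,0.041],"turn": [4.2,0,0],"grip": 0.2},{"dp": [0.006,0.012,0.04],"turn": [4.2,0,0],"grip": 0.2},{"dp": [0.006,0.015,0.039],"turn": [4.2,0,0],"grip": 0.2}])

```text
clock: 1.7
position: [0.5157, -0.0079, 0.3082]
ee_rot: [0.533, 0.465, 0.533, -0.465]
contact_force: [-0.9, -0.0, 0.2]
width: 0.0513
```

```bash
python3 mv.py .542 -.040 .3 4.2
```

```text
t=1.7 p=[ 0.5157 -0.0079  0.3082] phi=7.77 q6=-0.29 w=0.0513 F=[-0.9 -0.   0.2] | dWorld=[ 0.0263 -0.0321 -0.0082] rv=[ 3.57 -0.02  0.03] n=1
{"dp":[0.0081, 0.0217, 0.0353],"turn":[3.57, -0.02, 0.03]}
```

Request:
arm_command(targets=[{"dp": [0.008,0.0217,0.0353],"turn": [3.6,0,0],"grip": 0.2},{"dp": [0,0,0],"turn": [0,0,0],"grip": 0.2}])

```text
clock: 1.9
position: [0.5445, -0.042, 0.2994]
ee_rot: [0.518, 0.482, 0.517, -0.482]
contact_force: [0.4, 0.8, 0.2]
width: 0.0514
```

```bash
python3 mv.py .542 -.040 .208 4.2; python3 -c "
from h import *
shot('scene','s3',(150,130,350,280),4)"
```

```text
t=1.9 p=[ 0.5445 -0.042   0.2994] phi=4.10 q6=-0.27 w=0.0514 F=[0.4 0.8 0.2] | dWorld=[-0.0025  0.002  -0.0914] rv=[-0.1   0.11 -0.08] n=3
{"dp":[0.0304, -0.0008, -0.0008],"turn":[-0.03, 0.04, -0.03]}
{"dp":[0.0305, -0.0008, -0.0008],"turn":[-0.03, 0.04, -0.03]}
{"dp":[0.0305, -0.0008, -0.0008],"turn":[-0.03, 0.04, -0.03]}
```

View pics/s3.png

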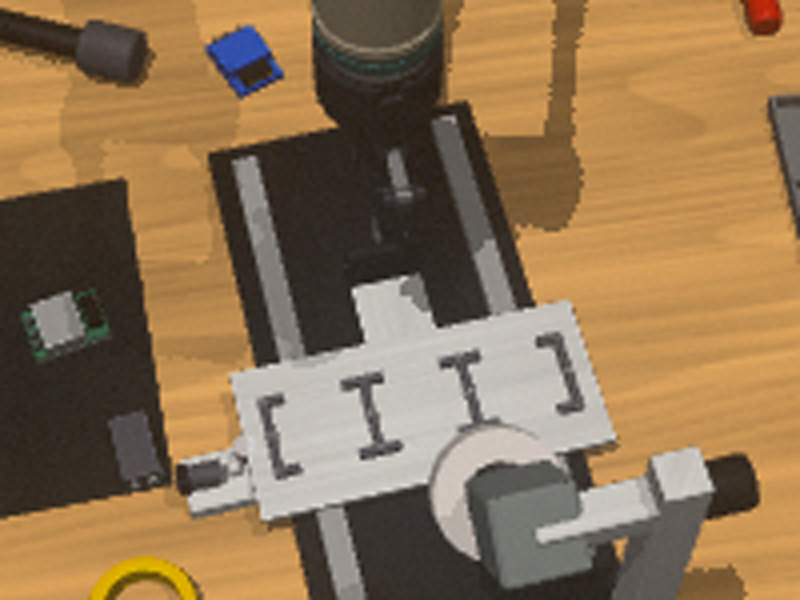

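The gripper hangs over the handle (about 375,250 in the enlarged view), and the plate sits near the bracket. Next I go down and grip the handle.

Request:
arm_command(targets=[{"dp": [0.03,-0.001,-0.001],"turn": [0,0,0],"grip": 0.2},{"dp": [0.03,-0.001,-0.001],"turn": [0,0,0],"grip": 0.2},{"dp": [0.03,0,0],"turn": [0,0,0],"grip": 0.2},{"dp": [0,0,0],"turn": [0,0,0],"grip": 0.2}])

```text
clock: 2.35
position: [0.5366, -0.0349, 0.2074]
ee_rot: [0.516, 0.479, 0.522, -0.482]
contact_force: [-0.5, 0.5, -0.2]
width: 0.0515
```

Request:
arm_command(targets=[{"dp": [0,0,0],"turn": [0,0,0],"grip": -1},{"dp": [0,0,0],"turn": [0,0,0],"grip": -1},{"dp": [0,0,0],"turn": [0,0,0],"grip": -1},{"dp": [0,0,0],"turn": [0,0,0],"grip": -1},{"dp": [0,0,0],"turn": [0,0,0],"grip": -1}], grip_force=40)

```text
clock: 2.85
position: [0.5401, -0.0362, 0.2126]
ee_rot: [0.52, 0.481, 0.518, -0.48]
contact_force: [-0.2, 1.6, 6.0]
width: 0.0135
```

```bash
python3 mv.py .442 -.0474 .209; python3 -c "
from h import *
shot('scene','s4',(150,130,350,280),4)"
```

```text
t=2.9 p=[ 0.5401 -0.0362  0.2126] phi=4.38 q6=-0.27 w=0.0135 F=[-0.2  1.6  6. ] | dWorld=[-0.0981 -0.0112 -0.0036] rv=[-0.    0.02 -0.2 ] n=3
{"dp":[0.0011, -0.0329, 0.0012],"turn":[-0.0, 0.01, -0.07]}
{"dp":[0.0011, -0.0329, 0.0012],"turn":[-0.0, 0.01, -0.07]}
{"dp":[0.0011, -0.0329, 0.0012],"turn":[-0.0, 0.01, -0.07]}
```

View pics/s4.png

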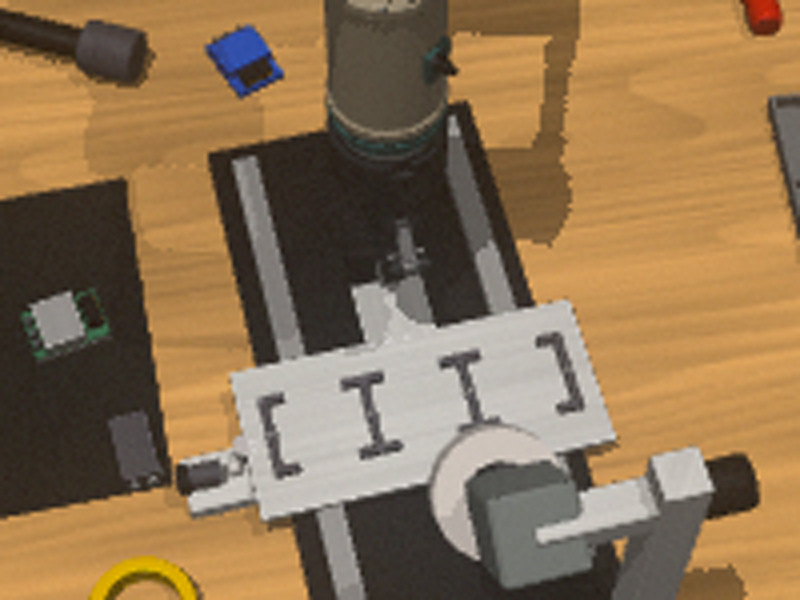

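Request:
arm_command(targets=[{"dp": [0,-0.006,0],"turn": [0,0,0],"grip": -1},{"dp": [0,-0.012,0],"turn": [0,0,0],"grip": -1},{"dp": [0,-0.015,0],"turn": [0,0,0],"grip": -1},{"dp": [0,-0.015,0],"turn": [0,0,0],"grip": -1},{"dp": [0,-0.015,0],"turn": [0,0,0],"grip": -1},{"dp": [0,-0.015,0],"turn": [0,0,0],"grip": -1},{"dp": [0,-0.008,0],"turn": [0,0,0],"grip": -1},{"dp": [0,0,0],"turn": [0,0,0],"grip": -1}], grip_force=60)

```text
clock: 3.7
position: [0.4531, -0.0429, 0.2126]
ee_rot: [0.519, 0.481, 0.518, -0.48]
contact_force: [-1.0, 2.2, 10.0]
width: 0.0129
```

Request:
arm_command(targets=[{"dp": [0,-0.005,0],"turn": [0,0,0],"grip": -1},{"dp": [0,-0.005,0],"turn": [0,0,0],"grip": -1},{"dp": [0,-0.005,0],"turn": [0,0,0],"grip": -1},{"dp": [0,0,0],"turn": [0,0,0],"grip": -1}])

```text
clock: 4.1
position: [0.4409, -0.044, 0.2126]
ee_rot: [0.521, 0.483, 0.516, -0.479]
contact_force: [5.7, 4.8, 5.5]
width: 0.013
```

Request:
arm_command(targets=[{"dp": [0,-0.004,0],"turn": [0,0,0],"grip": -1},{"dp": [0,-0.004,0],"turn": [0,0,0],"grip": -1},{"dp": [0,-0.004,0],"turn": [0,0,0],"grip": -1},{"dp": [0,0,0],"turn": [0,0,0],"grip": -1}])

```text
clock: 4.5
position: [0.4372, -0.0444, 0.2127]
ee_rot: [0.525, 0.49, 0.509, -0.474]
contact_force: [33.5, 17.9, -22.4]
width: 0.0132
```

Request:
arm_command(targets=[{"dp": [0,0.006,0],"turn": [0,0,0],"grip": -1},{"dp": [0,0.005,0],"turn": [0,0,0],"grip": -1},{"dp": [0,0,0],"turn": [0,0,0],"grip": -1},{"dp": [0,0,0],"turn": [0,0,0],"grip": -1}])

```text
clock: 4.9
position: [0.4408, -0.044, 0.2126]
ee_rot: [0.521, 0.483, 0.516, -0.478]
contact_force: [6.9, 4.9, 4.5]
width: 0.0126
```

```bash
python3 mv.py .442 -.0474 .209 4.2
```

```text
t=4.9 p=[ 0.4408 -0.044   0.2126] phi=4.32 q6=-0.34 w=0.0126 F=[6.9 4.9 4.5] | dWorld=[ 0.0012 -0.0034 -0.0036] rv=[ 0.12  0.04 -0.56] n=1
{"dp":[0.0036, 0.0009, 0.0035],"turn":[0.12, 0.04, -0.56]}
```

Request:
arm_command(targets=[{"dp": [0,0,0],"turn": [0,0,0],"grip": 0.2},{"dp": [0,0,0],"turn": [0,0,0],"grip": 0.2},{"dp": [0,0,0],"turn": [0,0,0],"grip": 0.2},{"dp": [0,0,0],"turn": [0,0,0],"grip": 0.2},{"dp": [-0.03,0,0],"turn": [0,0,0],"grip": 0.2},{"dp": [-0.04,0,0],"turn": [0,0,0],"grip": 0.2},{"dp": [-0.04,0,-0.03],"turn": [0,0,0],"grip": 0.2},{"dp": [0,-0.01,-0.045],"turn": [0,0,0],"grip": 0.2}])

```text
clock: 5.7
position: [0.4254, 0.0291, 0.3257]
ee_rot: [0.522, 0.484, 0.514, -0.479]
contact_force: [0.9, 1.3, 0.3]
width: 0.0514
```

```bash
python3 mv.py .4 .1 .32 4.2; python3 -c "
from h import *
proj"
```

```text
t=5.7 p=[0.4254 0.0291 0.3257] phi=4.14 q6=-0.17 w=0.0514 F=[0.9 1.3 0.3] | dWorld=[-0.0254  0.0709 -0.0057] rv=[-0.06  0.16 -0.76] n=2
{"dp":[0.0026, -0.0101, -0.0363],"turn":[-0.03, 0.08, -0.38]}
{"dp":[0.0027, -0.0101, -0.0363],"turn":[-0.03, 0.08, -0.38]}
```

Request:
arm_command(targets=[{"dp": [0,-0.01,-0.045],"turn": [0,0,-0.4],"grip": 0.2},{"dp": [0,-0.01,-0.045],"turn": [0,0,-0.4],"grip": 0.2},{"dp": [0,-0.01,-0.045],"turn": [0,0,0],"grip": 0.2},{"dp": [0,0,-0.045],"turn": [0,0,0],"grip": 0.2},{"dp": [0,0,0],"turn": [0,0,0],"grip": 0.2},{"dp": [0,0,0],"turn": [0,0,0],"grip": 0.2}])

```text
clock: 6.3
position: [0.3778, 0.2077, 0.3207]
ee_rot: [0.516, 0.476, 0.523, -0.484]
contact_force: [0.8, -0.0, -1.1]
width: 0.0515
```

Run:
```python
from h import *
shot('top','t5',(205,110,405,260),4)
shot('scene','s5',(105,130,305,280),4)
crop('t5_raw','t5b',(205,120,325,240),5)
```

```text
(no output)
```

View pics/t5.png

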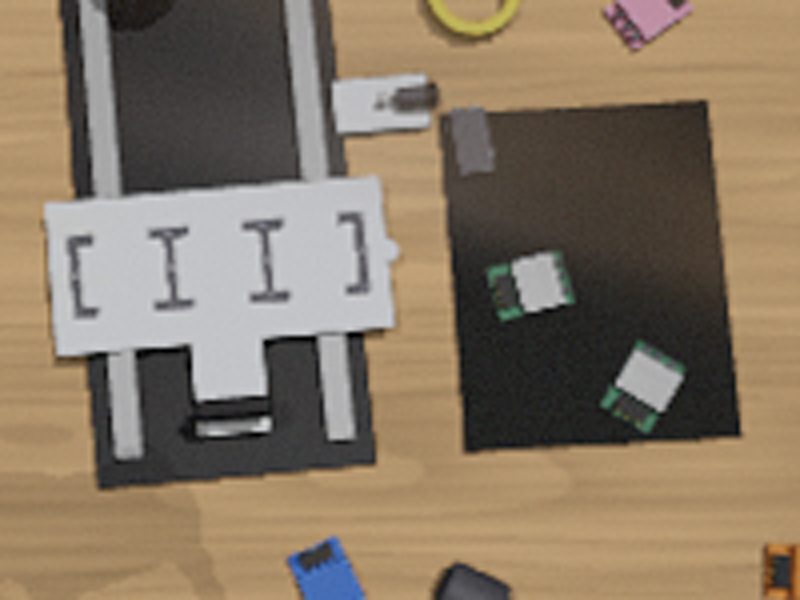

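View pics/s5.png

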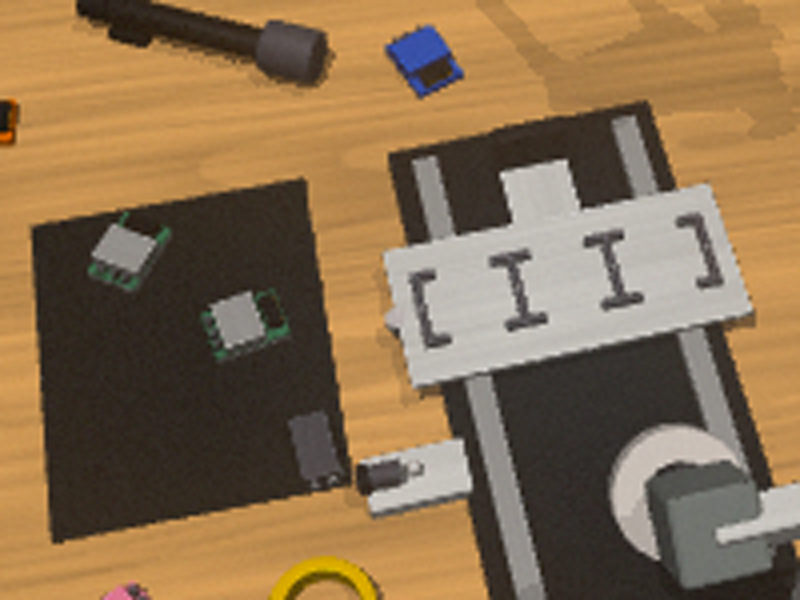

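View pics/t5b.png

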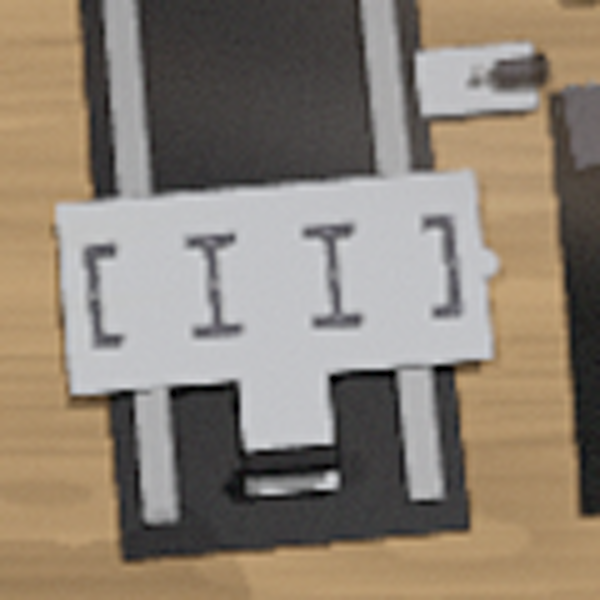

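```bash
cat >> h.py <<'E'
def T(o,s,l): return np.array(l,float)/s+np.array(o)-0.5+0.5/s
E
python3 - <<'E'
from h import *
t=lambda l:T((205,120),5,l); s=lambda l:T((105,130),4,l)
pt=t([(57,205),(473,172),(492,358),(72,395)])
ps=s([(755,315),(415,387),(384,252),(712,185)])
print("plate top",rect_fit([("top",pt,.028)],.11,.24,[.6,0,0]))
print("plate sc",rect_fit([("scene",ps,.028)],.11,.24,[.6,0,0]))
# bars: ends at plate frame x=+-~29?, y=102,34,-34,-102
ba=t([(91,250),(103,343),(207,240),(219,333),(329,231),(341,322),(444,221),(457,312)])
b=ray("top",ba,.033); print(b.round(4)[:,:2]); m=(b[0::2]+b[1::2])/2; print("bars mid",m.round(4)[:,:2],"centre",m.mean(0).round(4),"yaw",np.degrees(np.arctan2(m[0,1]-m[3,1],m[0,0]-m[3,0]))-90)
bs=s([(713,283),(694,220),(627,302),(603,238),(528,325),(507,258),(434,343),(413,276)])
b=ray("scene",bs,.033); m=(b[0::2]+b[1::2])/2; print("bars mid",m.round(4)[:,:2],"centre",m.mean(0).round(4),"yaw",np.degrees(np.arctan2(m[0,1]-m[3,1],m[0,0]-m[3,0]))-90)
tt=lambda l:T((205,110),4,l)
A=tt([(502,321),(487,268),(562,249),(576,304)]); Ac=tt([(526,312),(511,262),(556,252),(571,305)])
B=tt([(651,434),(601,405),(640,340),(686,368)]); Bc=tt([(664,415),(614,382),(640,346),(686,374)])
for P in (A,B): print(rect_fit([("top",P,.009)],.054,.038,[.5,-.3,2]))
for P in (Ac,Bc): print('can',rect_fit([("top",P,.018)],.030,.038,[.5,-.3,2]))
As=s([(282,340-3),(0,0)])
E
```

```text
plate top (array([ 0.54630774, -0.03965953,  0.07798404]), np.float64(0.41945244357154365))
plate sc (array([ 0.5507534 , -0.03877423,  0.07253888]), np.float64(0.45129072838540196))
[[ 0.5644  0.0638]
 [ 0.5112  0.0568]
 [ 0.5697 -0.0019]
 [ 0.5164 -0.0084]
 [ 0.5744 -0.0711]
 [ 0.5221 -0.0772]
 [ 0.5798 -0.1366]
 [ 0.5274 -0.1428]]
bars mid [[ 0.5378  0.0603]
 [ 0.5431 -0.0052]
 [ 0.5483 -0.0742]
 [ 0.5536 -0.1397]] centre [ 0.5457 -0.0397  0.033 ] yaw 4.508096098775638
bars mid [[ 0.5439  0.0582]
 [ 0.5486 -0.0054]
 [ 0.5544 -0.0747]
 [ 0.5579 -0.1404]] centre [ 0.5512 -0.0406  0.033 ] yaw 4.02378930540344
(array([ 0.53328458, -0.26527872,  1.79914356]), np.float64(0.6573003082046398))
(array([ 0.45945093, -0.34320534,  2.58939536]), np.float64(0.487817112134735))
can (array([ 0.53377712, -0.27009898,  1.78806789]), np.float64(0.7675072629487545))
can (array([ 0.46382226, -0.34558297,  2.5524237 ]), np.float64(0.866290154860593))
```

```bash
python3 mv.py .533 -.265 .26 13
```

```text
t=6.4 p=[0.3783 0.2063 0.3207] phi=4.35 q6=0.26 w=0.0515 F=[ 0.7  0.2 -0.5] | dWorld=[ 0.1547 -0.4713 -0.0607] rv=[-8.65 -0.01  0.84] n=12
{"dp":[0.0049, 0.01, 0.0401],"turn":[-0.72, -0.0, 0.07]}
{"dp":[0.005, 0.0094, 0.0403],"turn":[-0.72, -0.0, 0.07]}
{"dp":[0.005, 0.0089, 0.0404],"turn":[-0.72, -0.0, 0.07]}
{"dp":[0.005, 0.0084, 0.0405],"turn":[-0.72, -0.0, 0.07]}
{"dp":[0.005, 0.0079, 0.0406],"turn":[-0.72, -0.0, 0.07]}
{"dp":[0.005, 0.0074, 0.0407],"turn":[-0.72, -0.0, 0.07]}
{"dp":[0.005, 0.0069, 0.0408],"turn":[-0.72, -0.0, 0.07]}
{"dp":[0.005, 0.0063, 0.0409],"turn":[-0.72, -0.0, 0.07]}
{"dp":[0.005, 0.0058, 0.0409],"turn":[-0.72, -0.0, 0.07]}
{"dp":[0.005, 0.0053, 0.041],"turn":[-0.72, -0.0, 0.07]}
{"dp":[0.005, 0.0048, 0.0411],"turn":[-0.72, -0.0, 0.07]}
{"dp":[0.005, 0.0042, 0.0411],"turn":[-0.72, -0.0, 0.07]}
```

Request:
arm_command(targets=[{"dp": [0.002,0.01,0.04],"turn": [-0.7,0,0],"grip": 0.4},{"dp": [0.002,0.009,0.04],"turn": [-0.7,0,0],"grip": 0.4},{"dp": [0.002,0.009,0.04],"turn": [-0.7,0,0],"grip": 0.4},{"dp": [0.002,0.008,0.041],"turn": [-0.7,0,0],"grip": 0.4},{"dp": [0.002,0.008,0.041],"turn": [-0.7,0,0],"grip": 0.4},{"dp": [0.005,0.007,0.041],"turn": [-0.7,0,0],"grip": 0.4},{"dp": [0.005,0.007,0.041],"turn": [-0.7,0,0.5],"grip": 0.4},{"dp": [0.005,0.006,0.041],"turn": [-0.7,0,0.3],"grip": 0.4}])

```text
clock: 7.2
position: [0.4797, -0.1119, 0.2947]
ee_rot: [0.541, 0.456, 0.541, -0.455]
contact_force: [1.1, -0.1, -0.2]
width: 0.0599
```

Request:
arm_command(targets=[{"dp": [0.008,0.006,0.041],"turn": [-0.7,0,0],"grip": 0.4},{"dp": [0.008,0.005,0.041],"turn": [-0.7,0,0],"grip": 0.4},{"dp": [0.008,0.005,0.041],"turn": [-0.7,0,0],"grip": 0.4},{"dp": [0.008,0.004,0.041],"turn": [-0.7,0,0],"grip": 0.4},{"dp": [0,0,0],"turn": [0,0,0],"grip": 0.4}])

```text
clock: 7.7
position: [0.5313, -0.2722, 0.2614]
ee_rot: [0.552, 0.443, 0.55, -0.443]
contact_force: [-0.5, 0.8, -0.0]
width: 0.0599
```

```bash
python3 mv.py .533 -.265 .174 13; python3 -c "
from h import *
shot('scene','s6',(105,150,205,250),6)"
```

```text
t=7.7 p=[ 0.5313 -0.2722  0.2614] phi=12.38 q6=-0.81 w=0.0599 F=[-0.5  0.8 -0. ] | dWorld=[ 0.0017  0.0072 -0.0874] rv=[-0.62  0.1  -0.02] n=2
{"dp":[0.0437, 0.0016, -0.0034],"turn":[-0.31, 0.05, -0.01]}
{"dp":[0.0437, 0.0016, -0.0033],"turn":[-0.31, 0.05, -0.01]}
```

View pics/s6.png

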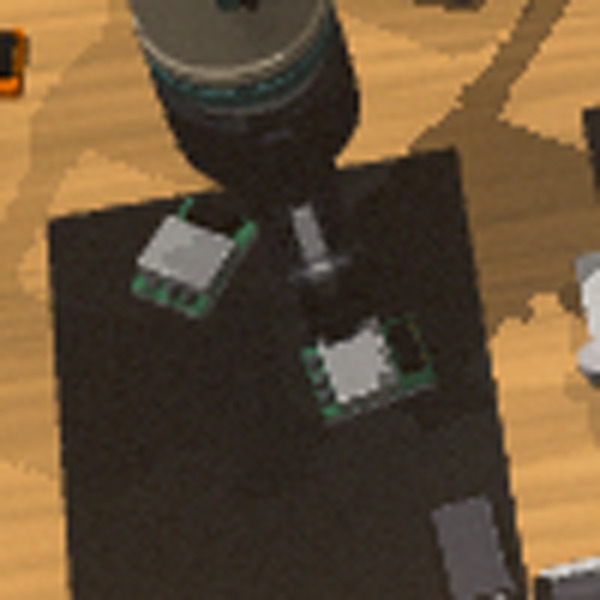

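Two green modules lie on the mat, A at about (370,370) and B at about (190,250) in this crop. They match the green board, steel can and black connector; the blue, orange and pink shapes are off the mat and not meant. I go down on A.

Request:
arm_command(targets=[{"dp": [0.03,0.002,-0.004],"turn": [-0.3,0,0],"grip": 0.4},{"dp": [0.03,0.001,-0.003],"turn": [-0.3,0,0],"grip": 0.4},{"dp": [0.02,0,0],"turn": [0,0,0],"grip": 0.4},{"dp": [0,0,0],"turn": [0,0,0],"grip": 0.4},{"dp": [0,0,0],"turn": [0,0,0],"grip": 0.4}])

```text
clock: 8.25
position: [0.532, -0.2577, 0.1831]
ee_rot: [0.554, 0.439, 0.555, -0.438]
contact_force: [0.1, -0.1, -0.5]
width: 0.0599
```

```bash
python3 mv.py .533 -.265 .174 13
```

```text
t=8.2 p=[ 0.532  -0.2577  0.1831] phi=13.33 q6=-0.80 w=0.0599 F=[ 0.1 -0.1 -0.5] | dWorld=[ 0.001  -0.0073 -0.0091] rv=[ 0.33 -0.1   0.02] n=1
{"dp":[0.0091, -0.0007, 0.0073],"turn":[0.33, -0.1, 0.02]}
```

Request:
arm_command(targets=[{"dp": [0.009,-0.0007,0.0073],"turn": [0.3,0,0],"grip": 0.4},{"dp": [0,0,0],"turn": [0,0,0],"grip": 0.4},{"dp": [0,0,0],"turn": [0,0,0],"grip": 0.4},{"dp": [0,0,0],"turn": [0,0,0],"grip": -1},{"dp": [0,0,0],"turn": [0,0,0],"grip": -1},{"dp": [0,0,0],"turn": [0,0,0],"grip": -1},{"dp": [0,0,0],"turn": [0,0,0],"grip": -1},{"dp": [0,0,0],"turn": [0,0,0],"grip": -1}], grip_force=40)

```text
clock: 9.05
position: [0.5339, -0.2651, 0.1744]
ee_rot: [0.554, 0.44, 0.554, -0.439]
contact_force: [-1.0, -0.4, 5.9]
width: 0.0371
```

```bash
python3 mv.py .533 -.265 .174 13; python3 -c "
from h import *
shot('scene','s7',(105,150,205,250),6)"
```

```text
t=9.1 p=[ 0.5339 -0.2651  0.1744] phi=13.08 q6=-0.81 w=0.0371 F=[-1.  -0.4  5.9] | dWorld=[-0.0009  0.0001 -0.0004] rv=[ 0.08 -0.02 -0.05] n=1
{"dp":[0.0004, -0.0008, -0.0003],"turn":[0.08, -0.02, -0.05]}
```

View pics/s7.png

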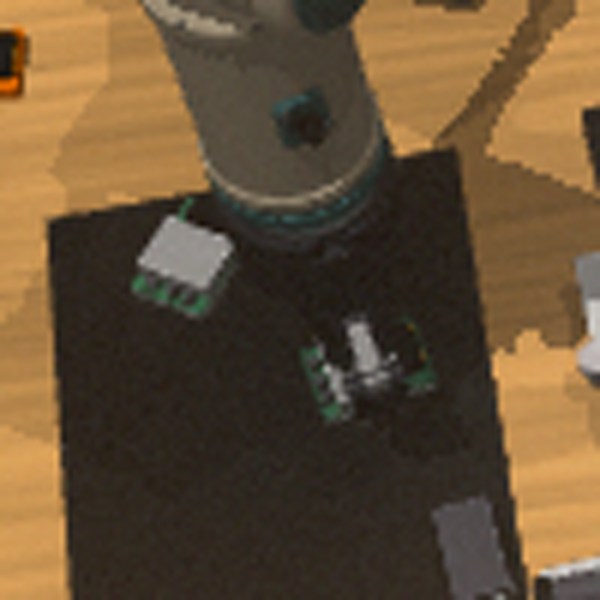

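Request:
arm_command(targets=[{"dp": [-0.02,0,0],"turn": [0,0,0],"grip": -1},{"dp": [-0.03,0,0],"turn": [0,0,0],"grip": -1},{"dp": [-0.03,0,0],"turn": [0,0,0],"grip": -1},{"dp": [0,0,0],"turn": [0,0,0],"grip": -1},{"dp": [0,0,0],"turn": [0,0,0],"grip": -1}], grip_force=60)

```text
clock: 9.6
position: [0.5336, -0.2649, 0.2538]
ee_rot: [0.554, 0.44, 0.554, -0.439]
contact_force: [0.4, 0.4, -0.9]
width: 0.0366
```

```bash
python3 mv.py .5512 -.1075 .235 4.3
```

```text
t=9.6 p=[ 0.5336 -0.2649  0.2538] phi=13.08 q6=-0.81 w=0.0366 F=[ 0.4  0.4 -0.9] | dWorld=[ 0.0176  0.1574 -0.0188] rv=[ 8.78 -0.05 -0.03] n=4
{"dp":[0.0047, 0.0132, -0.0373],"turn":[2.19, -0.01, -0.01]}
{"dp":[0.0047, 0.0118, -0.0378],"turn":[2.19, -0.01, -0.01]}
{"dp":[0.0047, 0.0103, -0.0382],"turn":[2.19, -0.01, -0.01]}
{"dp":[0.0047, 0.0088, -0.0386],"turn":[2.19, -0.01, -0.01]}
```

Request:
arm_command(targets=[{"dp": [0.004,0.0132,-0.0373],"turn": [2.2,0,0],"grip": -1},{"dp": [0.005,0.0118,-0.0378],"turn": [2.2,0,0],"grip": -1},{"dp": [0.005,0.0103,-0.0382],"turn": [2.2,0,0],"grip": -1},{"dp": [0.005,0.0088,-0.0386],"turn": [2.2,0,0],"grip": -1},{"dp": [0,0,0],"turn": [0,0,0],"grip": -1},{"dp": [0,0,0],"turn": [0,0,0],"grip": -1},{"dp": [0,0,0],"turn": [0,0,0],"grip": -1}])

```text
clock: 10.3
position: [0.5512, -0.1082, 0.234]
ee_rot: [0.518, 0.481, 0.519, -0.481]
contact_force: [0.8, 0.6, -0.2]
width: 0.0369
```

```bash
python3 mv.py .5512 -.1075 .201 4.3;  python3 -c "
from h import *
shot('scene','s8',(180,150,280,250),6)"
```

```text
t=10.3 p=[ 0.5512 -0.1082  0.234 ] phi=4.28 q6=-0.39 w=0.0369 F=[ 0.8  0.6 -0.2] | dWorld=[ 0.      0.0007 -0.033 ] rv=[-0.02 -0.07  0.08] n=1
{"dp":[0.033, 0.0001, -0.0007],"turn":[-0.02, -0.07, 0.08]}
```

View pics/s8.png

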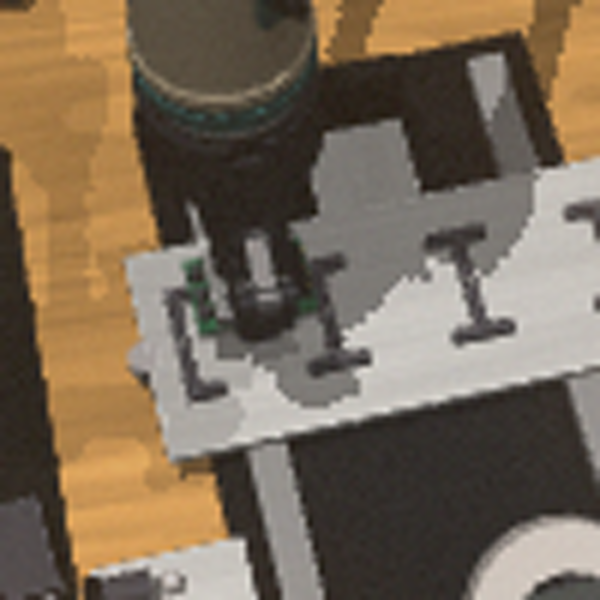

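Request:
arm_command(targets=[{"dp": [0.015,0,0],"turn": [0,0,0],"grip": -1},{"dp": [0.012,0,0],"turn": [0,0,0],"grip": -1},{"dp": [0.004,0,0],"turn": [0,0,0],"grip": -1},{"dp": [0,0,0],"turn": [0,0,0],"grip": -1},{"dp": [0,0,0],"turn": [0,0,0],"grip": -1}])

```text
clock: 10.85
position: [0.5515, -0.1081, 0.2039]
ee_rot: [0.518, 0.481, 0.518, -0.481]
contact_force: [-0.1, -0.5, -0.7]
width: 0.0365
```

```bash
python3 mv.py .5512 -.1075 .201 4.3;  python3 -c "
from h import *
shot('scene','s9',(190,150,270,230),7)"
```

```text
t=10.8 p=[ 0.5515 -0.1081  0.2039] phi=4.24 q6=-0.39 w=0.0365 F=[-0.1 -0.5 -0.7] | dWorld=[-0.0003  0.0006 -0.0029] rv=[-0.06 -0.07 -0.01] n=1
{"dp":[0.0029, -0.0002, -0.0006],"turn":[-0.06, -0.07, -0.01]}
```

View pics/s9.png

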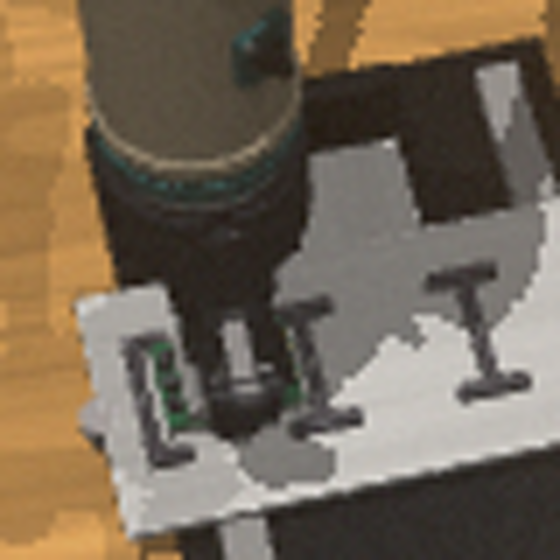

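```bash
cat >> h.py <<'E'
def draw(src,dst,cam,polys,box,s):
    im=cv2.imread(f"pics/{src}.png"); x0,y0,x1,y1=box
    im=cv2.resize(im[y0:y1,x0:x1],None,fx=s,fy=s,interpolation=cv2.INTER_CUBIC)
    for P,c in polys:
        q=((proj(cam,P)-[x0,y0]+.5)*s-.5).round().astype(int)
        cv2.polylines(im,[q.reshape(-1,1,2)],True,c,1)
    cv2.imwrite(f"pics/{dst}.png",im)
def rect(cx,cy,yaw,lx,ly,z):
    c=np.array([[1,1],[1,-1],[-1,-1],[-1,1]])*[lx/2,ly/2]
    R=np.array([[np.cos(yaw),-np.sin(yaw)],[np.sin(yaw),np.cos(yaw)]])
    return np.c_[c@R.T+[cx,cy],np.full(4,z)]
def bay(c,i,yaw=.0755):
    d=(i-2)*.068; return c[0]-np.sin(yaw)*d, c[1]+np.cos(yaw)*d
E
python3 - <<'E'
from h import *
b=bay((.5510,-.0396),1)
draw('s9_raw','s9d','scene',[(rect(*b,.0755,.046,.062,.033),(255,0,0)),(rect(*b,.0755,.038,.054,.028+.003+.007),(0,0,255)),(rect(*b,.0755,.038,.054,.031),(0,255,255))],(190,150,270,230),7)
E
```

```text
(no output)
```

View pics/s9d.png

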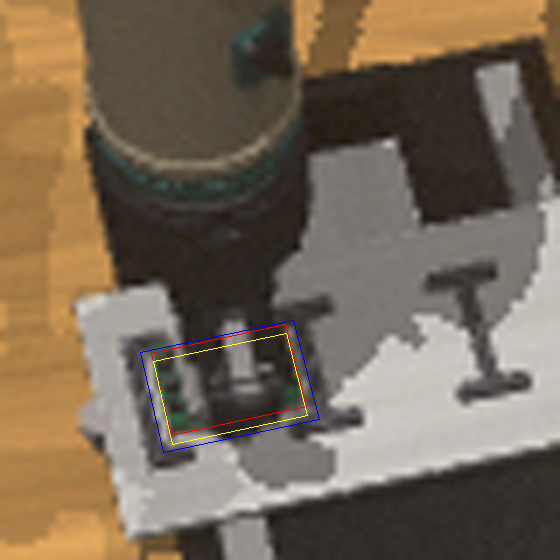

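Request:
arm_command(targets=[{"dp": [0.002,0,0],"turn": [0,0,0],"grip": -1},{"dp": [0.0012,0,0],"turn": [0,0,0],"grip": -1},{"dp": [0,0,0],"turn": [0,0,0],"grip": -1},{"dp": [0,0,0],"turn": [0,0,0],"grip": -1}])

```text
clock: 11.3
position: [0.5514, -0.1076, 0.2007]
ee_rot: [0.518, 0.481, 0.519, -0.481]
contact_force: [-1.1, -0.1, 0.1]
width: 0.0369
```

Request:
arm_command(targets=[{"dp": [0.001,0,0],"turn": [0,0,0],"grip": -1},{"dp": [0,0,0],"turn": [0,0,0],"grip": -1},{"dp": [0,0,0],"turn": [0,0,0],"grip": -1}])

```text
clock: 11.6
position: [0.5516, -0.1076, 0.2005]
ee_rot: [0.518, 0.482, 0.518, -0.48]
contact_force: [0.1, 1.4, 4.9]
width: 0.0366
```

Touched down (about 5 N). I open to about 52 mm, lift and move off left.

Request:
arm_command(targets=[{"dp": [0,0,0],"turn": [0,0,0],"grip": 0.2},{"dp": [0,0,0],"turn": [0,0,0],"grip": 0.2},{"dp": [0,0,0],"turn": [0,0,0],"grip": 0.2},{"dp": [-0.02,0,0],"turn": [0,0,0],"grip": 0.2},{"dp": [-0.04,0,0],"turn": [0,0,0],"grip": 0.2},{"dp": [-0.04,0,0],"turn": [0,0,0],"grip": 0.4},{"dp": [0,-0.04,0.02],"turn": [0,0,0],"grip": 0.4},{"dp": [0,-0.04,0.02],"turn": [0,0,0],"grip": 0.4}])

```text
clock: 12.4
position: [0.4748, -0.154, 0.301]
ee_rot: [0.52, 0.481, 0.518, -0.48]
contact_force: [-1.1, -0.7, -0.0]
width: 0.0597
```

Request:
arm_command(targets=[{"dp": [0,-0.045,0],"turn": [0,0,0],"grip": 0.4},{"dp": [0,-0.045,0],"turn": [0,0,0],"grip": 0.4},{"dp": [0,0,0],"turn": [0,0,0],"grip": 0.4}])

```text
clock: 12.7
position: [0.3792, -0.159, 0.2986]
ee_rot: [0.515, 0.481, 0.521, -0.482]
contact_force: [1.2, -0.1, -0.6]
width: 0.0599
```

```bash
python3 - <<'E'
from h import *
shot('top','t6',(205,110,405,260),4)
b=bay((.5460,-.0397),1)
draw('t6_raw','t6d','top',[(rect(*b,.0755,.046,.062,.033),(255,0,0)),(rect(*b,.0755,.038,.054,.035),(0,0,255))],(250,120,330,200),7)
shot('scene','s10',(105,130,305,280),4)
b=bay((.5510,-.0396),1)
draw('s10_raw','s10d','scene',[(rect(*b,.0755,.046,.062,.033),(255,0,0)),(rect(*b,.0755,.038,.054,.035),(0,0,255))],(190,150,270,230),7)
a=cv2.imread('pics/t6d.png');b=cv2.imread('pics/s10d.png');c=np.hstack([cv2.resize(a,(390,390)),cv2.resize(b,(390,390))]);cv2.imwrite('pics/c1.png',c)
E
python3 mv.py .4595 -.343 .26 58.5
```

```text
t=12.8 p=[ 0.3841 -0.1604  0.2998] phi=4.18 q6=-0.64 w=0.0599 F=[-0.1  0.  -0.6] | dWorld=[ 0.0754 -0.1826 -0.0398] rv=[-5.432e+01 -2.000e-02 -7.000e-02] n=7
{"dp":[0.0057, 0.0088, 0.0268],"turn":[-7.76, -0.0, -0.01]}
{"dp":[0.0057, 0.0051, 0.0277],"turn":[-7.76, -0.0, -0.01]}
{"dp":[0.0057, 0.0013, 0.0282],"turn":[-7.76, -0.0, -0.01]}
{"dp":[0.0057, -0.0025, 0.0281],"turn":[-7.76, -0.0, -0.01]}
{"dp":[0.0057, -0.0063, 0.0275],"turn":[-7.76, -0.0, -0.01]}
{"dp":[0.0057, -0.0099, 0.0264],"turn":[-7.76, -0.0, -0.01]}
{"dp":[0.0057, -0.0134, 0.0248],"turn":[-7.76, -0.0, -0.01]}
```

View pics/c1.png

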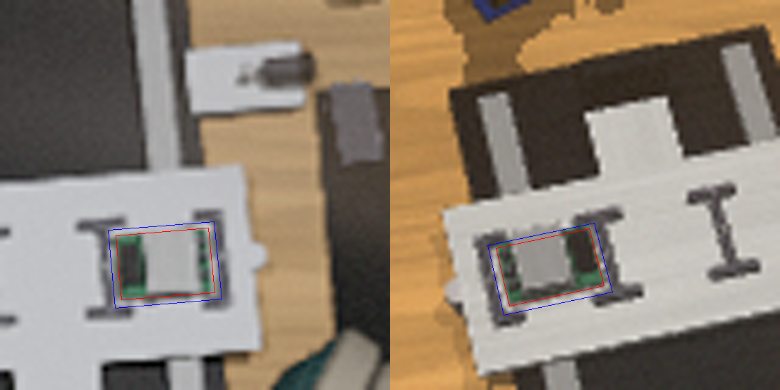

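View pics/t6.png

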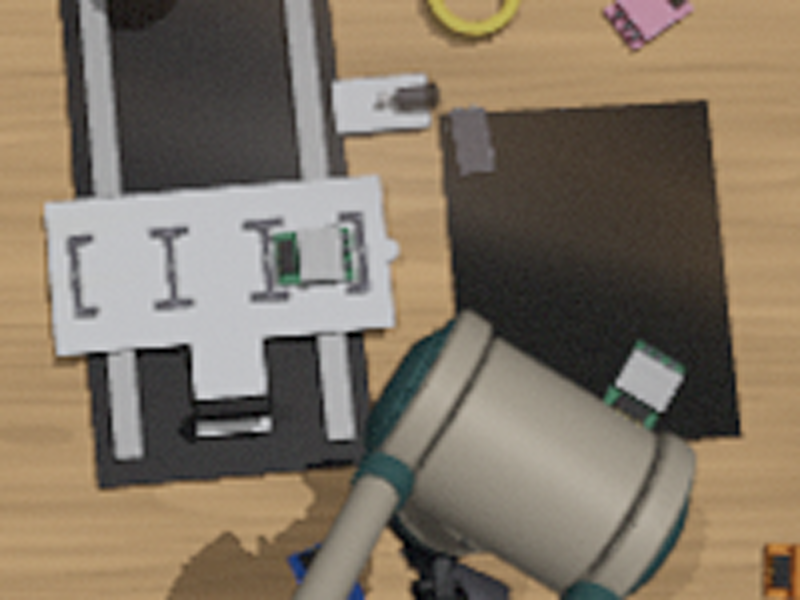

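Run:
```python
from h import *
crop('t6_raw','t6c',(262,158,302,192),18)
crop('s10_raw','s10c',(203,190,238,220),20)
```

```text
(no output)
```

View pics/t6c.png

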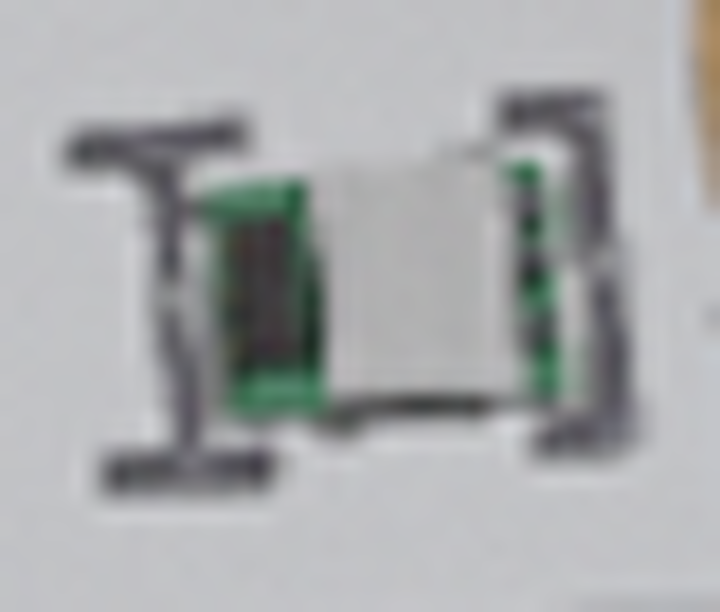

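View pics/s10c.png

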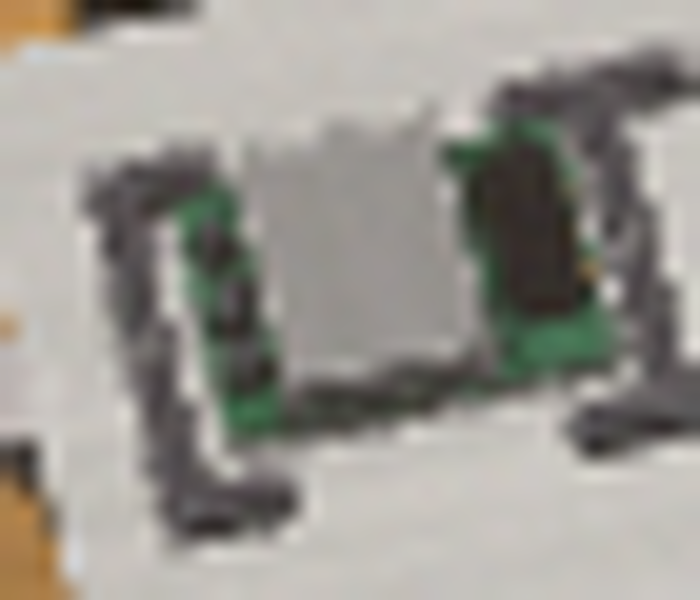

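Run:
```python
from h import *
crop('t5_raw','t5c',(350,190,382,222),18)
crop('s10_raw','s10e',(120,178,155,208),20)
```

```text
(no output)
```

View pics/t5c.png

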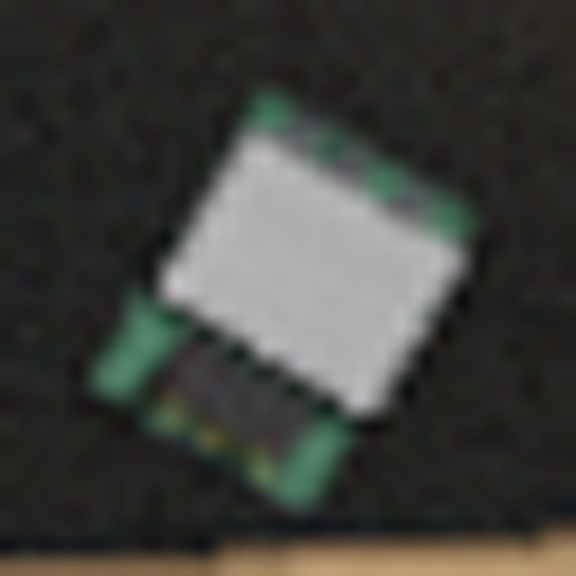

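View pics/s10e.png

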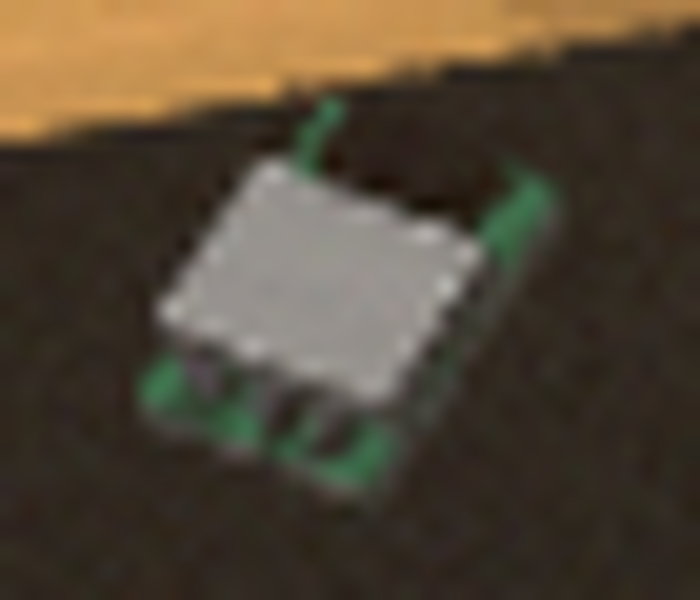

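Run:
```python
from h import *
B=T((350,190),18,[(308,510),(88,388),(262,92),(478,218)])
print(rect_fit([("top",B,.009)],.054,.038,[.46,-.343,2.59]), ray("top",B,.009).mean(0))
S=T((120,178),20,[(335,100),(553,190),(380,488),(142,395)])
print(ray("scene",S,.009).round(4),ray("scene",S,.009).mean(0))
print(rect_fit([("scene",S,.009)],.054,.038,[.46,-.343,2.59]))
```

```text
(array([ 0.45948053, -0.34193303,  2.58570535]), np.float64(0.48212838305556716)) [ 0.45948749 -0.34193583  0.009     ]
[[ 0.4289 -0.3429  0.009 ]
 [ 0.4495 -0.3125  0.009 ]
 [ 0.4951 -0.339   0.009 ]
 [ 0.4743 -0.3718  0.009 ]] [ 0.46196737 -0.34156027  0.009     ]
(array([ 0.46195772, -0.34155017,  2.58545896]), np.float64(0.45856885978045625))
```

Request:
arm_command(targets=[{"dp": [0.005,0.0088,0.0268],"turn": [-7.7,0,0],"grip": 0.4},{"dp": [0.005,0.0051,0.0277],"turn": [-7.7,0,0],"grip": 0.4},{"dp": [0.005,0.0013,0.0282],"turn": [-7.7,0,0],"grip": 0.4},{"dp": [0.005,-0.0025,0.0281],"turn": [-7.7,0,0],"grip": 0.4},{"dp": [0.005,-0.0063,0.0275],"turn": [-7.7,0,0],"grip": 0.4},{"dp": [0.005,-0.0099,0.0264],"turn": [-7.7,0,0],"grip": 0.4},{"dp": [0.005,-0.0134,0.0248],"turn": [-7.7,0,0],"grip": 0.4},{"dp": [0,0,0],"turn": [0,0,0],"grip": 0.4}])

```text
clock: 13.6
position: [0.4626, -0.3467, 0.2634]
ee_rot: [0.681, 0.193, 0.679, -0.194]
contact_force: [0.3, 0.2, -0.4]
width: 0.0598
```

Request:
arm_command(targets=[{"dp": [0,0,0],"turn": [0,0,0],"grip": 0.4},{"dp": [0,0,0],"turn": [0,0,0],"grip": 0.4}])

```text
clock: 13.8
position: [0.46, -0.3423, 0.264]
ee_rot: [0.68, 0.195, 0.68, -0.193]
contact_force: [0.9, 0.2, -0.3]
width: 0.0598
```

```bash
python3 - <<'E'
from h import *
shot('scene','s11',(105,150,205,250),6)
E
python3 mv.py .459 -.342 .174 58.1
```

```text
t=13.8 p=[ 0.4599 -0.3421  0.2643] phi=58.19 q6=-1.78 w=0.0596 F=[ 0.3 -0.4 -0.7] | dWorld=[-0.0009  0.0001 -0.0903] rv=[ 0.09 -0.08 -0.08] n=3
{"dp":[0.0301, -0.0002, -0.0002],"turn":[0.03, -0.03, -0.03]}
{"dp":[0.0301, -0.0001, -0.0002],"turn":[0.03, -0.03, -0.03]}
{"dp":[0.0301, -0.0001, -0.0003],"turn":[0.03, -0.03, -0.03]}
```

View pics/s11.png

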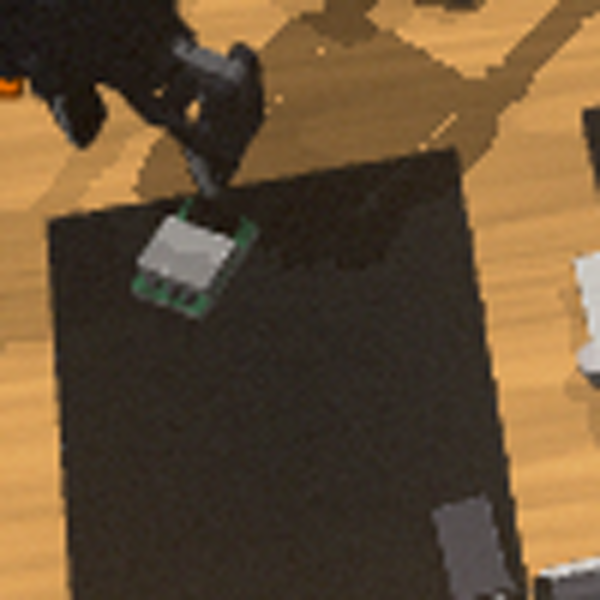

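Module B is still in its place (about 190,255). I go down and grip.

Request:
arm_command(targets=[{"dp": [0.03,-0.0002,-0.0002],"turn": [0,0,0],"grip": 0.4},{"dp": [0.035,-0.0001,-0.0002],"turn": [0,0,0],"grip": 0.4},{"dp": [0.02,-0.0001,-0.0003],"turn": [0,0,0],"grip": 0.4},{"dp": [0.005,0,0],"turn": [0,0,0],"grip": 0.4},{"dp": [0,0,0],"turn": [0,0,0],"grip": 0.4},{"dp": [0,0,0],"turn": [0,0,0],"grip": 0.4},{"dp": [0,0,0],"turn": [0,0,0],"grip": -1},{"dp": [0,0,0],"turn": [0,0,0],"grip": -1}], grip_force=40)

```text
clock: 14.65
position: [0.4593, -0.3432, 0.176]
ee_rot: [0.681, 0.194, 0.679, -0.194]
contact_force: [-0.4, 0.1, -0.6]
width: 0.0376
```

Request:
arm_command(targets=[{"dp": [0,0,0],"turn": [0,0,0],"grip": -1},{"dp": [0,0,0],"turn": [0,0,0],"grip": -1},{"dp": [0,0,0],"turn": [0,0,0],"grip": -1}])

```text
clock: 14.95
position: [0.4593, -0.3433, 0.176]
ee_rot: [0.681, 0.194, 0.679, -0.194]
contact_force: [1.0, 0.8, 7.0]
width: 0.0373
```

```bash
python3 mv.py .459 -.342 .174 58.1
```

```text
t=14.9 p=[ 0.4593 -0.3433  0.176 ] phi=58.17 q6=-1.78 w=0.0373 F=[1.  0.8 7. ] | dWorld=[-0.0003  0.0013 -0.002 ] rv=[ 0.07  0.13 -0.03] n=1
{"dp":[0.002, 0.0009, -0.001],"turn":[0.07, 0.13, -0.03]}
```

Request:
arm_command(targets=[{"dp": [-0.02,0,0],"turn": [0,0,0],"grip": -1},{"dp": [-0.03,0,0],"turn": [0,0,0],"grip": -1},{"dp": [-0.03,0,0],"turn": [0,0,0],"grip": -1},{"dp": [0,0,0],"turn": [0,0,0],"grip": -1}], grip_force=60)

```text
clock: 15.35
position: [0.46, -0.3441, 0.2587]
ee_rot: [0.683, 0.193, 0.677, -0.195]
contact_force: [0.4, -0.7, -0.6]
width: 0.0367
```

```bash
python3 mv.py .546 -.0408 .25 4.3
```

```text
t=15.3 p=[ 0.46   -0.3441  0.2587] phi=58.17 q6=-1.78 w=0.0367 F=[ 0.4 -0.7 -0.6] | dWorld=[ 0.086   0.3033 -0.0087] rv=[53.87  0.46 -0.18] n=8
{"dp":[0.001, 0.0379, -0.0109],"turn":[6.73, 0.06, -0.02]}
{"dp":[0.001, 0.0363, -0.0152],"turn":[6.73, 0.06, -0.02]}
{"dp":[0.001, 0.0343, -0.0194],"turn":[6.73, 0.06, -0.02]}
{"dp":[0.001, 0.0318, -0.0233],"turn":[6.73, 0.06, -0.02]}
{"dp":[0.001, 0.0288, -0.0268],"turn":[6.73, 0.06, -0.02]}
{"dp":[0.001, 0.0255, -0.03],"turn":[6.73, 0.06, -0.02]}
{"dp":[0.001, 0.0218, -0.0328],"turn":[6.73, 0.06, -0.02]}
{"dp":[0.0011, 0.0178, -0.0352],"turn":[6.73, 0.06, -0.02]}
```

Request:
arm_command(targets=[{"dp": [0.001,0.0379,-0.0109],"turn": [6.7,0,0],"grip": -1},{"dp": [0.001,0.0363,-0.0152],"turn": [6.7,0,0],"grip": -1},{"dp": [0.001,0.0343,-0.0194],"turn": [6.7,0,0],"grip": -1},{"dp": [0.001,0.0318,-0.0233],"turn": [6.7,0,0],"grip": -1},{"dp": [0.001,0.0288,-0.0268],"turn": [6.7,0,0],"grip": -1},{"dp": [0.001,0.0255,-0.03],"turn": [6.7,0,0],"grip": -1},{"dp": [0.001,0.0218,-0.0328],"turn": [6.7,0,0],"grip": -1},{"dp": [0.001,0.0178,-0.0352],"turn": [6.7,0,0],"grip": -1}])

```text
clock: 16.15
position: [0.5439, -0.0379, 0.246]
ee_rot: [0.518, 0.481, 0.519, -0.481]
contact_force: [0.3, -1.4, -0.5]
width: 0.0365
```

Request:
arm_command(targets=[{"dp": [0,0,0],"turn": [0,0,0],"grip": -1},{"dp": [0,0,0],"turn": [0,0,0],"grip": -1},{"dp": [0,0,0],"turn": [0,0,0],"grip": -1}])

```text
clock: 16.45
position: [0.5437, -0.0402, 0.2463]
ee_rot: [0.519, 0.48, 0.52, -0.48]
contact_force: [-0.6, -0.5, -1.5]
width: 0.0364
```

```bash
python3 mv.py .546 -.0408 .206 4.3
```

```text
t=16.4 p=[ 0.5437 -0.0402  0.2463] phi=4.59 q6=-0.28 w=0.0364 F=[-0.6 -0.5 -1.5] | dWorld=[ 0.0023 -0.0006 -0.0403] rv=[ 0.29 -0.05  0.06] n=1
{"dp":[0.0403, 0.0023, 0.0008],"turn":[0.29, -0.05, 0.06]}
```

Request:
arm_command(targets=[{"dp": [0.015,0.0023,0.0008],"turn": [0.3,0,0],"grip": -1},{"dp": [0.015,0,0],"turn": [0,0,0],"grip": -1},{"dp": [0.01,0,0],"turn": [0,0,0],"grip": -1},{"dp": [0,0,0],"turn": [0,0,0],"grip": -1},{"dp": [0,0,0],"turn": [0,0,0],"grip": -1},{"dp": [0,0,0],"turn": [0,0,0],"grip": -1}])

```text
clock: 17.05
position: [0.5468, -0.0405, 0.2074]
ee_rot: [0.518, 0.482, 0.518, -0.481]
contact_force: [-0.5, -0.6, -1.3]
width: 0.0365
```

```bash
python3 mv.py .546 -.0408 .2015 4.3
python3 - <<'E'
from h import *
shot('scene','s12',(190,150,270,230),7)
b=bay((.5510,-.0396),2)
draw('s12_raw','s12d','scene',[(rect(*b,.0755,.046,.062,.033),(255,0,0)),(rect(*b,.0755,.038,.054,.032+.007),(0,0,255))],(210,155,270,215),10)
E
```

```text
t=17.1 p=[ 0.5468 -0.0405  0.2074] phi=4.25 q6=-0.28 w=0.0365 F=[-0.5 -0.6 -1.3] | dWorld=[-0.0008 -0.0003 -0.0059] rv=[-0.05 -0.05 -0.07] n=1
{"dp":[0.0059, -0.0008, 0.0002],"turn":[-0.05, -0.05, -0.07]}
```

View pics/s12d.png

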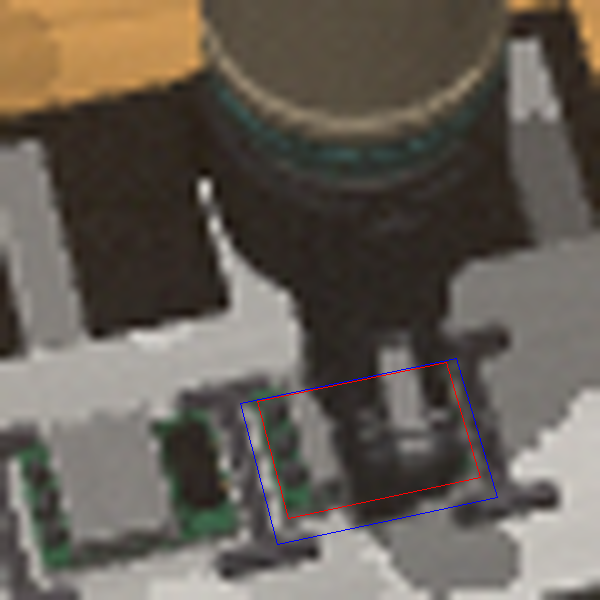

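Request:
arm_command(targets=[{"dp": [0.003,-0.0005,0],"turn": [0,0,0],"grip": -1},{"dp": [0.0025,0,0],"turn": [0,0,0],"grip": -1},{"dp": [0.001,0,0],"turn": [0,0,0],"grip": -1},{"dp": [0,0,0],"turn": [0,0,0],"grip": -1},{"dp": [0,0,0],"turn": [0,0,0],"grip": -1}])

```text
clock: 17.6
position: [0.5468, -0.04, 0.202]
ee_rot: [0.519, 0.482, 0.518, -0.48]
contact_force: [0.3, 1.2, 9.3]
width: 0.0366
```

Request:
arm_command(targets=[{"dp": [-0.0005,0,0],"turn": [0,0,0],"grip": 0.2},{"dp": [0,0,0],"turn": [0,0,0],"grip": 0.2},{"dp": [0,0,0],"turn": [0,0,0],"grip": 0.2},{"dp": [-0.02,0,0],"turn": [0,0,0],"grip": 0.2},{"dp": [-0.04,0,0],"turn": [0,0,0],"grip": 0.2},{"dp": [-0.04,0,0],"turn": [0,0,0],"grip": 0.2},{"dp": [0,-0.04,0],"turn": [0,0,0],"grip": 0.2},{"dp": [0,-0.04,0],"turn": [0,0,0],"grip": 0.2}])

```text
clock: 18.4
position: [0.4664, -0.0464, 0.3018]
ee_rot: [0.519, 0.482, 0.518, -0.48]
contact_force: [-0.2, -0.8, -0.6]
width: 0.0512
```

Request:
arm_command(targets=[{"dp": [0,-0.045,0],"turn": [0,0,0],"grip": 0.2},{"dp": [0,-0.045,0],"turn": [0,0,0],"grip": 0.2},{"dp": [0,0,0],"turn": [0,0,0],"grip": 0.2},{"dp": [0,0,0],"turn": [0,0,0],"grip": 0.2}])

```text
clock: 18.8
position: [0.3758, -0.0529, 0.3009]
ee_rot: [0.518, 0.482, 0.518, -0.481]
contact_force: [1.1, -0.2, -0.6]
width: 0.0514
```

Run:
```python
from h import *
shot('top','t7',(240,155,304,197),12)
shot('scene','s13',(203,175,263,220),13)
crop('t7_raw','t7f',None,1.5)
```

```text
(no output)
```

View pics/t7.png

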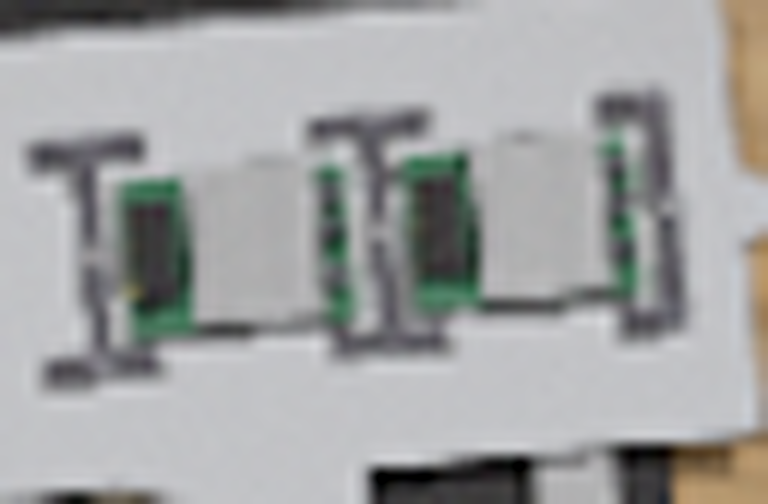

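View pics/s13.png

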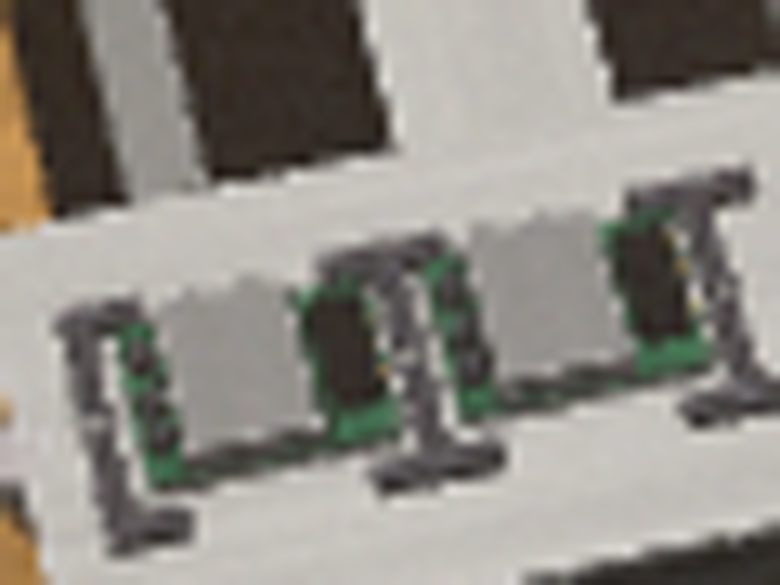

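View pics/t7f.png

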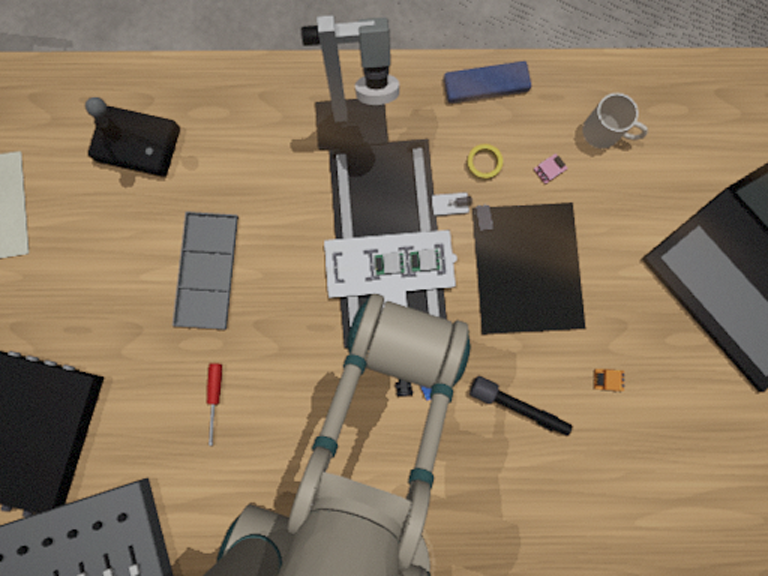

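```bash
python3 mv.py .5514 -.1076 .25 4.3
```

```text
t=18.9 p=[ 0.3777 -0.0532  0.3011] phi=4.27 q6=-0.40 w=0.0513 F=[ 0.6 -0.5  0.6] | dWorld=[ 0.1737 -0.0544 -0.0511] rv=[-0.03 -0.03 -0.12] n=5
{"dp":[0.0103, 0.0338, 0.0134],"turn":[-0.01, -0.01, -0.02]}
{"dp":[0.0103, 0.0338, 0.0134],"turn":[-0.01, -0.01, -0.02]}
{"dp":[0.0103, 0.0338, 0.0134],"turn":[-0.01, -0.01, -0.02]}
{"dp":[0.0102, 0.0338, 0.0134],"turn":[-0.01, -0.01, -0.02]}
{"dp":[0.0102, 0.0338, 0.0134],"turn":[-0.01, -0.01, -0.02]}
```

Request:
arm_command(targets=[{"dp": [0.003,0.0338,0.0134],"turn": [0,0,0],"grip": 0.3},{"dp": [0.003,0.0338,0.0134],"turn": [0,0,0],"grip": 0.3},{"dp": [0.01,0.0338,0.0134],"turn": [0,0,0],"grip": 0.3},{"dp": [0.015,0.0338,0.0134],"turn": [0,0,0],"grip": 0.3},{"dp": [0.02,0.0338,0.0134],"turn": [0,0,0],"grip": 0.3},{"dp": [0,0,0],"turn": [0,0,0],"grip": 0.3},{"dp": [0,0,0],"turn": [0,0,0],"grip": 0.3},{"dp": [0,0,0],"turn": [0,0,0],"grip": 0.3}])

```text
clock: 19.7
position: [0.5498, -0.1067, 0.2495]
ee_rot: [0.518, 0.481, 0.519, -0.481]
contact_force: [-0.3, 0.3, 0.0]
width: 0.0552
```

```bash
python3 mv.py .5514 -.1076 .201 4.3
```

```text
t=19.7 p=[ 0.5498 -0.1067  0.2495] phi=4.30 q6=-0.39 w=0.0552 F=[-0.3  0.3  0. ] | dWorld=[ 0.0016 -0.0009 -0.0485] rv=[-0.   -0.1   0.07] n=2
{"dp":[0.0242, 0.0008, 0.0006],"turn":[-0.0, -0.05, 0.03]}
{"dp":[0.0242, 0.0008, 0.0005],"turn":[-0.0, -0.05, 0.03]}
```

Request:
arm_command(targets=[{"dp": [0.024,0.0008,0.0006],"turn": [0,0,0],"grip": 0.3},{"dp": [0.018,0.0008,0.0005],"turn": [0,0,0],"grip": 0.3},{"dp": [0.005,0,0],"turn": [0,0,0],"grip": 0.3},{"dp": [0,0,0],"turn": [0,0,0],"grip": 0.3},{"dp": [0,0,0],"turn": [0,0,0],"grip": -1},{"dp": [0,0,0],"turn": [0,0,0],"grip": -1},{"dp": [0,0,0],"turn": [0,0,0],"grip": -1},{"dp": [0,0,0],"turn": [0,0,0],"grip": -1}], grip_force=25)

```text
clock: 20.5
position: [0.5521, -0.1081, 0.2041]
ee_rot: [0.519, 0.482, 0.518, -0.48]
contact_force: [-0.5, -0.4, 5.7]
width: 0.0374
```

Request:
arm_command(targets=[{"dp": [-0.001,0,0],"turn": [0,0,0],"grip": -1},{"dp": [0,0,0.0013],"turn": [0,0,0],"grip": -1},{"dp": [0,0,0],"turn": [0,0,0],"grip": -1},{"dp": [0,0,0],"turn": [0,0,0],"grip": -1}])

```text
clock: 20.9
position: [0.5518, -0.109, 0.2041]
ee_rot: [0.518, 0.482, 0.519, -0.481]
contact_force: [-0.1, 2.3, 5.2]
width: 0.0372
```

Request:
arm_command(targets=[{"dp": [0,0,0],"turn": [0,0,0],"grip": 0.2},{"dp": [0,0,0],"turn": [0,0,0],"grip": 0.2},{"dp": [0,0,0],"turn": [0,0,0],"grip": 0.2},{"dp": [-0.03,0,0],"turn": [0,0,0],"grip": 0.2},{"dp": [-0.04,0,0],"turn": [0,0,0],"grip": 0.2},{"dp": [-0.02,-0.04,-0.03],"turn": [0,0,0],"grip": 0.2},{"dp": [0,-0.045,-0.02],"turn": [0,0,0],"grip": 0.2},{"dp": [0,-0.025,-0.015],"turn": [0,0,0],"grip": 0.2}])

```text
clock: 21.7
position: [0.4369, -0.0536, 0.2924]
ee_rot: [0.517, 0.481, 0.519, -0.481]
contact_force: [0.9, 0.5, 0.2]
width: 0.0515
```

Request:
arm_command(targets=[{"dp": [0,0,0],"turn": [0,0,0],"grip": 0.2},{"dp": [0,0,0],"turn": [0,0,0],"grip": 0.2}])

```text
clock: 21.9
position: [0.4402, -0.0547, 0.2926]
ee_rot: [0.519, 0.481, 0.518, -0.48]
contact_force: [1.2, -0.4, 0.7]
width: 0.051
```

```bash
python3 - <<'E'
from h import *
shot('top','t8',(240,155,304,197),12)
shot('scene','s14',(203,175,263,220),13)
E
python3 mv.py .441 -.0477 .28 4.3
```

```text
t=22.0 p=[ 0.4415 -0.0553  0.2926] phi=4.26 q6=-0.36 w=0.0510 F=[ 0.1 -0.2  0.7] | dWorld=[-0.0005  0.0076 -0.0126] rv=[-0.04 -0.02 -0.11] n=1
{"dp":[0.0126, 0.0001, -0.0076],"turn":[-0.04, -0.02, -0.11]}
```

View pics/t8.png

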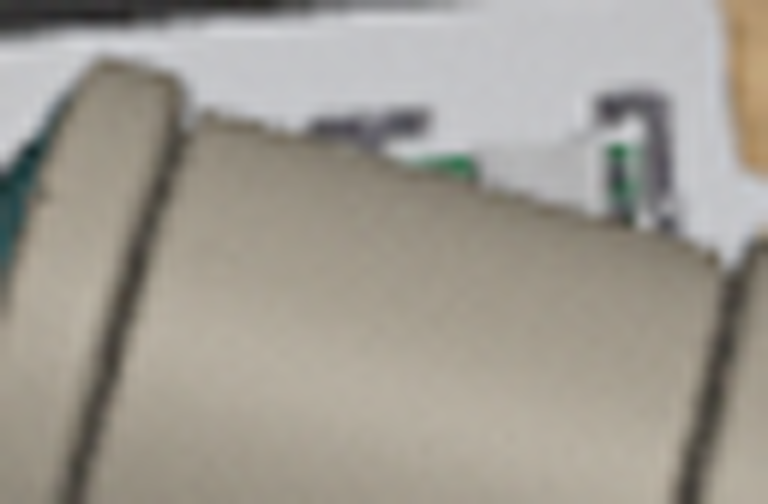

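View pics/s14.png

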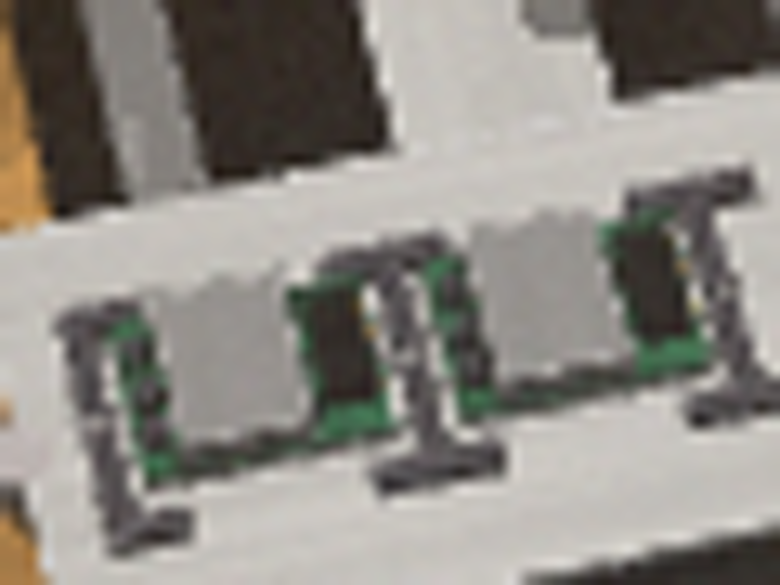

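Run:
```python
from h import *
s=lambda l:T((203,175),13,l)
y=.0755;R=np.array([[np.cos(y),np.sin(y)],[-np.sin(y),np.cos(y)]])
def F(l,z): return (ray('scene',s(l),z)[:,:2]-[.551,-.0396])@R.T*1000
b=F([(75,318),(125,540),(380,258),(440,470),(690,190),(740,400)],.033); print(b.round(1))
for l in ([(118,325),(152,482),(392,432),(360,280)],[(428,262),(470,418),(708,360),(665,212)]):
    c=F(l,.035); print(c.round(1),c.mean(0).round(1))
```

```text
[[ -26.7 -102. ]
 [  28.3 -102.1]
 [ -25.8  -35.6]
 [  27.7  -34.6]
 [ -26.5   33.2]
 [  26.4   30.7]]
[[-21.7 -93.5]
 [ 17.2 -94. ]
 [ 17.5 -42.6]
 [-20.3 -41.1]] [ -1.8 -67.8]
[[-21.2 -26. ]
 [ 18.1 -25.9]
 [ 16.4  26.3]
 [-21.3  26.3]] [-2.   0.2]
```

Request:
arm_command(targets=[{"dp": [0.03,0.0005,-0.0076],"turn": [0,0,0],"grip": 0.2},{"dp": [0.03,0,0],"turn": [0,0,0],"grip": 0.2},{"dp": [0.02,0,0],"turn": [0,0,0],"grip": 0.2},{"dp": [0,0,0],"turn": [0,0,0],"grip": 0.2},{"dp": [0,0,0],"turn": [0,0,0],"grip": -1},{"dp": [0,0,0],"turn": [0,0,0],"grip": -1},{"dp": [0,0,0],"turn": [0,0,0],"grip": -1},{"dp": [0,0,0],"turn": [0,0,0],"grip": -1}], grip_force=60)

```text
clock: 22.8
position: [0.4418, -0.0473, 0.2136]
ee_rot: [0.52, 0.482, 0.517, -0.48]
contact_force: [4.5, 0.9, 1.3]
width: 0.0129
```

```bash
python3 mv.py .5616 -.0387 .212 4.3
```

```text
t=22.8 p=[ 0.4418 -0.0473  0.2136] phi=4.28 q6=-0.34 w=0.0129 F=[4.5 0.9 1.3] | dWorld=[ 0.1198  0.0086 -0.0016] rv=[-0.02  0.02 -0.31] n=3
{"dp":[0.0008, 0.04, 0.0001],"turn":[-0.01, 0.01, -0.1]}
{"dp":[0.0007, 0.04, 0.0001],"turn":[-0.01, 0.01, -0.1]}
{"dp":[0.0006, 0.04, 0.0001],"turn":[-0.01, 0.01, -0.1]}
```

Request:
arm_command(targets=[{"dp": [0,0.004,0],"turn": [0,0,0],"grip": -1},{"dp": [0,0.008,0],"turn": [0,0,0],"grip": -1},{"dp": [0,0.01,0],"turn": [0,0,0],"grip": -1},{"dp": [0,0.01,0],"turn": [0,0,0],"grip": -1},{"dp": [0,0.01,0],"turn": [0,0,0],"grip": -1},{"dp": [0,0.01,0],"turn": [0,0,0],"grip": -1},{"dp": [0,0.01,0],"turn": [0,0,0],"grip": -1},{"dp": [0,0.01,0],"turn": [0,0,0],"grip": -1}])

```text
clock: 23.6
position: [0.5117, -0.0419, 0.2136]
ee_rot: [0.518, 0.481, 0.519, -0.481]
contact_force: [-1.8, -0.7, 8.5]
width: 0.0133
```

Request:
arm_command(targets=[{"dp": [0,0.01,0],"turn": [0,0,0],"grip": -1},{"dp": [0,0.008,0],"turn": [0,0,0],"grip": -1},{"dp": [0,0.004,0],"turn": [0,0,0],"grip": -1},{"dp": [0,0,0],"turn": [0,0,0],"grip": -1},{"dp": [0,0,0],"turn": [0,0,0],"grip": -1}])

```text
clock: 24.1
position: [0.5345, -0.0401, 0.2136]
ee_rot: [0.519, 0.481, 0.518, -0.48]
contact_force: [1.1, 0.8, 5.0]
width: 0.0131
```

```bash
python3 mv.py .5616 -.0387 .212 4.3
```

```text
t=24.1 p=[ 0.5345 -0.0401  0.2136] phi=4.31 q6=-0.28 w=0.0131 F=[1.1 0.8 5. ] | dWorld=[ 0.0271  0.0014 -0.0016] rv=[ 0.01 -0.01 -0.12] n=1
{"dp":[0.0017, 0.0272, 0.0006],"turn":[0.01, -0.01, -0.12]}
```

Request:
arm_command(targets=[{"dp": [0,0.003,0],"turn": [0,0,0],"grip": -1},{"dp": [0,0.003,0],"turn": [0,0,0],"grip": -1},{"dp": [0,0.003,0],"turn": [0,0,0],"grip": -1},{"dp": [0,0.003,0],"turn": [0,0,0],"grip": -1},{"dp": [0,0.003,0],"turn": [0,0,0],"grip": -1},{"dp": [0,0.003,0],"turn": [0,0,0],"grip": -1},{"dp": [0,0.003,0],"turn": [0,0,0],"grip": -1},{"dp": [0,0.003,0],"turn": [0,0,0],"grip": -1}])

```text
clock: 24.9
position: [0.557, -0.0384, 0.2136]
ee_rot: [0.518, 0.481, 0.519, -0.481]
contact_force: [-0.9, 0.2, 5.9]
width: 0.0131
```

Request:
arm_command(targets=[{"dp": [0,0.002,0],"turn": [0,0,0],"grip": -1},{"dp": [0,0.002,0],"turn": [0,0,0],"grip": -1},{"dp": [0,0,0],"turn": [0,0,0],"grip": -1},{"dp": [0,0,0],"turn": [0,0,0],"grip": -1}])

```text
clock: 25.3
position: [0.5621, -0.038, 0.2136]
ee_rot: [0.519, 0.481, 0.518, -0.48]
contact_force: [-0.2, 0.1, 7.5]
width: 0.0131
```

```bash
python3 mv.py .5616 -.0387 .212 4.3
```

```text
t=25.3 p=[ 0.5621 -0.038   0.2136] phi=4.30 q6=-0.27 w=0.0131 F=[-0.2  0.1  7.5] | dWorld=[-0.0005 -0.0007 -0.0016] rv=[-0.   -0.02 -0.08] n=1
{"dp":[0.0016, -0.0005, 0.0006],"turn":[-0.0, -0.02, -0.08]}
```

Request:
arm_command(targets=[{"dp": [0,0.0015,0],"turn": [0,0,0],"grip": -1},{"dp": [0,0.0015,0],"turn": [0,0,0],"grip": -1},{"dp": [0,0,0],"turn": [0,0,0],"grip": -1},{"dp": [0,0,0],"turn": [0,0,0],"grip": -1}])

```text
clock: 25.7
position: [0.563, -0.0379, 0.2136]
ee_rot: [0.517, 0.48, 0.52, -0.482]
contact_force: [-6.1, -1.0, 12.2]
width: 0.0128
```

Request:
arm_command(targets=[{"dp": [0,-0.002,0],"turn": [0,0,0],"grip": -1},{"dp": [0,0,0],"turn": [0,0,0],"grip": 0.2},{"dp": [0,0,0],"turn": [0,0,0],"grip": 0.2},{"dp": [0,0,0],"turn": [0,0,0],"grip": 0.2},{"dp": [0,0,0],"turn": [0,0,0],"grip": 0.2},{"dp": [-0.03,0,0],"turn": [0,0,0],"grip": 0.2},{"dp": [-0.04,0,0],"turn": [0,0,0],"grip": 0.2},{"dp": [-0.01,-0.04,0],"turn": [0,0,0],"grip": 0.2}])

```text
clock: 26.5
position: [0.5284, -0.0417, 0.2965]
ee_rot: [0.522, 0.484, 0.514, -0.478]
contact_force: [1.7, -0.6, 0.8]
width: 0.0511
```

Request:
arm_command(targets=[{"dp": [0,-0.045,0],"turn": [0,0,0],"grip": 0.2},{"dp": [0,-0.045,0],"turn": [0,0,0],"grip": 0.2},{"dp": [0,0,0],"turn": [0,0,0],"grip": 0.2},{"dp": [0,0,0],"turn": [0,0,0],"grip": 0.2}])

```text
clock: 26.9
position: [0.4325, -0.0476, 0.2926]
ee_rot: [0.518, 0.482, 0.518, -0.481]
contact_force: [0.4, -1.0, 0.3]
width: 0.0512
```

```bash
python3 - <<'E'
from h import *
shot('top','t9',(215,100,325,200),7)
shot('scene','s15',(180,170,320,270),5)
E
python3 mv.py .5616 -.0387 .212 4.3
```

```text
t=27.0 p=[ 0.4345 -0.0479  0.2927] phi=4.27 q6=-0.35 w=0.0515 F=[ 0.2  0.7 -0.2] | dWorld=[ 0.1271  0.0092 -0.0807] rv=[-0.03 -0.03 -0.13] n=4
{"dp":[0.0203, 0.0318, 0.0001],"turn":[-0.01, -0.01, -0.03]}
{"dp":[0.0202, 0.0318, 0.0001],"turn":[-0.01, -0.01, -0.03]}
{"dp":[0.0202, 0.0318, 0.0001],"turn":[-0.01, -0.01, -0.03]}
{"dp":[0.0202, 0.0318, 0.0001],"turn":[-0.01, -0.01, -0.03]}
```

View pics/t9.png

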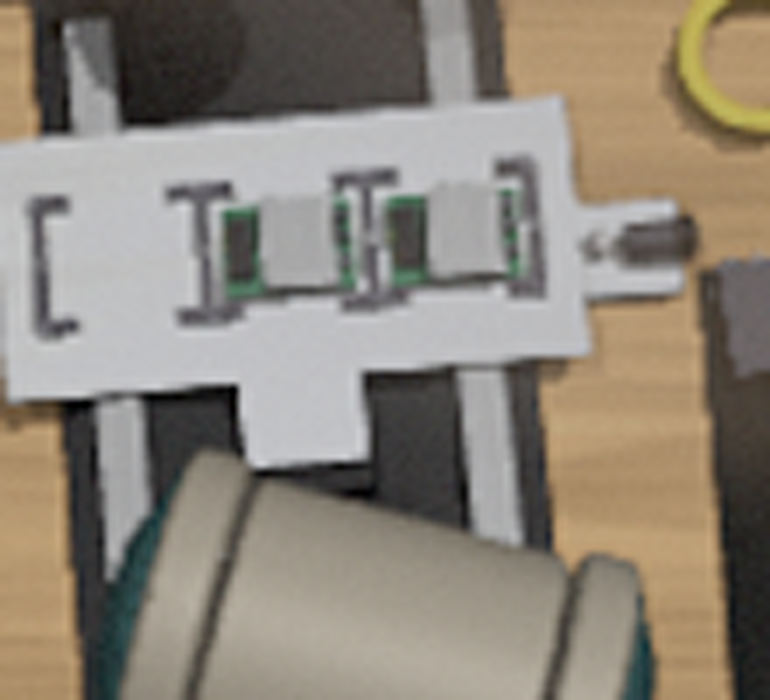

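View pics/s15.png

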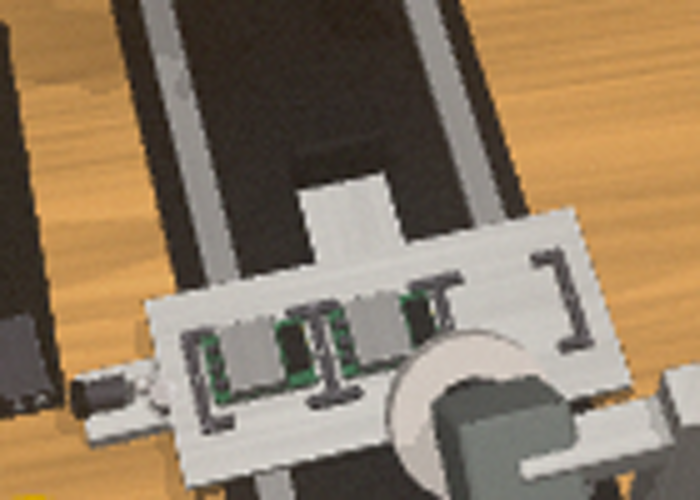

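Run:
```python
from h import *
P=T((215,100),7,[(562,97),(590,355)]); q=ray('top',P,.028); print(q, "centre", q.mean(0)[:2]+.12*np.array([-np.sin(.0755),np.cos(.0755)]))
```

```text
[[ 0.73002077 -0.14451199  0.028     ]
 [ 0.6201823  -0.15356234  0.028     ]] centre [ 0.66605014 -0.02937902]
```

Request:
arm_command(targets=[{"dp": [0,0,0],"turn": [0,0,0],"grip": 0.2},{"dp": [0,0,0],"turn": [0,0,0],"grip": 0.2},{"dp": [0,0,0],"turn": [0,0,0],"grip": 0.2},{"dp": [0,0,0],"turn": [0,0,0],"grip": 0.2},{"dp": [0,0,0],"turn": [0,0,0],"grip": 0.2},{"dp": [0,0,0],"turn": [0,0,0],"grip": 0.2},{"dp": [0,0,0],"turn": [0,0,0],"grip": 0.2},{"dp": [0,0,0],"turn": [0,0,0],"grip": 0.2}])

```text
clock: 27.8
position: [0.4331, -0.0476, 0.2923]
ee_rot: [0.518, 0.481, 0.519, -0.481]
contact_force: [0.2, -0.0, 0.0]
width: 0.0513
```

Request:
arm_command(targets=[{"dp": [0,0,0],"turn": [0,0,0],"grip": 0.2},{"dp": [0,0,0],"turn": [0,0,0],"grip": 0.2},{"dp": [0,0,0],"turn": [0,0,0],"grip": 0.2},{"dp": [0,0,0],"turn": [0,0,0],"grip": 0.2},{"dp": [0,0,0],"turn": [0,0,0],"grip": 0.2},{"dp": [0,0,0],"turn": [0,0,0],"grip": 0.2},{"dp": [0,0,0],"turn": [0,0,0],"grip": 0.2},{"dp": [0,0,0],"turn": [0,0,0],"grip": 0.2}])

```text
clock: 28.6
position: [0.4332, -0.0476, 0.2923]
ee_rot: [0.518, 0.481, 0.519, -0.481]
contact_force: [-0.0, 0.3, 0.3]
width: 0.0514
```

Request:
arm_command(targets=[{"dp": [0,0,0],"turn": [0,0,0],"grip": 0.2},{"dp": [0,0,0],"turn": [0,0,0],"grip": 0.2},{"dp": [0,0,0],"turn": [0,0,0],"grip": 0.2},{"dp": [0,0,0],"turn": [0,0,0],"grip": 0.2},{"dp": [0,0,0],"turn": [0,0,0],"grip": 0.2},{"dp": [0,0,0],"turn": [0,0,0],"grip": 0.2},{"dp": [0,0,0],"turn": [0,0,0],"grip": 0.2},{"dp": [0,0,0],"turn": [0,0,0],"grip": 0.2}])

```text
clock: 29.4
position: [0.4332, -0.0476, 0.2923]
ee_rot: [0.518, 0.481, 0.519, -0.481]
contact_force: [0.5, -1.0, 0.1]
width: 0.0511
```

Request:
arm_command(targets=[{"dp": [0,0,0],"turn": [0,0,0],"grip": 0.2},{"dp": [0,0,0],"turn": [0,0,0],"grip": 0.2},{"dp": [0,0,0],"turn": [0,0,0],"grip": 0.2},{"dp": [0,0,0],"turn": [0,0,0],"grip": 0.2},{"dp": [0,0,0],"turn": [0,0,0],"grip": 0.2},{"dp": [0,0,0],"turn": [0,0,0],"grip": 0.2},{"dp": [0,0,0],"turn": [0,0,0],"grip": 0.2},{"dp": [0,0,0],"turn": [0,0,0],"grip": 0.2}])

```text
clock: 30.2
position: [0.4332, -0.0476, 0.2923]
ee_rot: [0.518, 0.481, 0.519, -0.481]
contact_force: [0.4, 0.1, 0.3]
width: 0.0513
```

Request:
arm_command(targets=[{"dp": [0,0,0],"turn": [0,0,0],"grip": 0.2},{"dp": [0,0,0],"turn": [0,0,0],"grip": 0.2},{"dp": [0,0,0],"turn": [0,0,0],"grip": 0.2},{"dp": [0,0,0],"turn": [0,0,0],"grip": 0.2},{"dp": [0,0,0],"turn": [0,0,0],"grip": 0.2},{"dp": [0,0,0],"turn": [0,0,0],"grip": 0.2}])

```text
clock: 30.8
position: [0.4332, -0.0476, 0.2923]
ee_rot: [0.518, 0.481, 0.519, -0.481]
contact_force: [0.3, -0.1, 0.4]
width: 0.051
```

```bash
python3 - <<'E'
from h import *
shot('scene','s16',(180,170,320,270),5)
shot('top','t10',(215,100,325,200),7)
E
python3 mv.py .5616 -.0387 .29 4.3
```

```text
t=30.9 p=[ 0.4332 -0.0476  0.2923] phi=4.27 q6=-0.35 w=0.0516 F=[-0.1 -1.3 -0.5] | dWorld=[ 0.1284  0.0089 -0.0023] rv=[-0.03 -0.07 -0.  ] n=3
{"dp":[0.0008, 0.0429, 0.0002],"turn":[-0.01, -0.02, -0.0]}
{"dp":[0.0008, 0.0429, 0.0002],"turn":[-0.01, -0.02, -0.0]}
{"dp":[0.0008, 0.0429, 0.0002],"turn":[-0.01, -0.02, -0.0]}
```

View pics/t10.png

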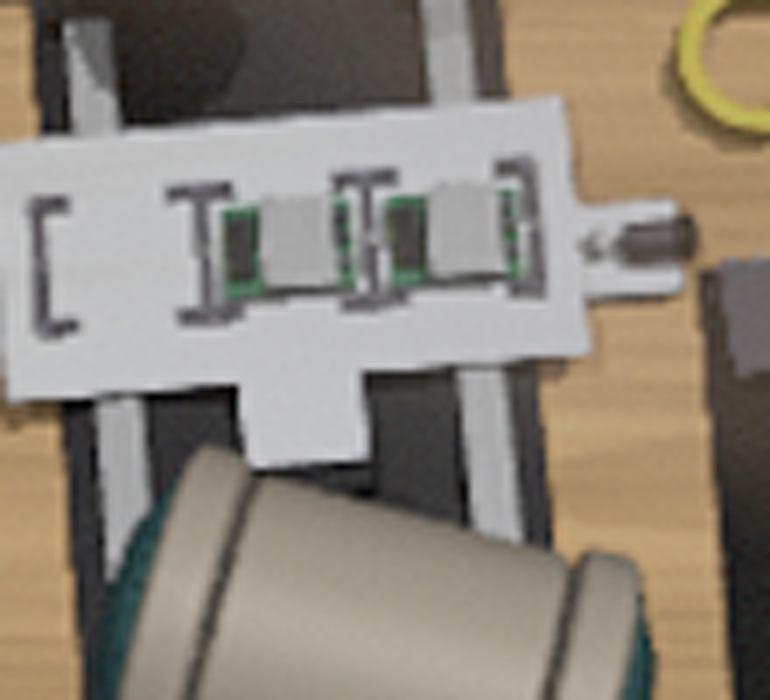

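The plate is home: its centre measures 0.666 in x, 0.120 further in than when it was drawn out. Both modules sit between their stops with connectors left (about 240,250 and 405,235), and it stood more than 4 s untouched. Now I draw it out.

Request:
arm_command(targets=[{"dp": [0,0.043,0],"turn": [0,0,0],"grip": 0.2},{"dp": [0,0.043,0],"turn": [0,0,0],"grip": 0.2},{"dp": [0.01,0.043,0],"turn": [0,0,0],"grip": 0.2},{"dp": [0.03,0,0],"turn": [0,0,0],"grip": 0.2},{"dp": [0.02,0,0],"turn": [0,0,0],"grip": 0.2},{"dp": [0,0,0],"turn": [0,0,0],"grip": 0.2},{"dp": [0,0,0],"turn": [0,0,0],"grip": 0.2}])

```text
clock: 31.6
position: [0.5619, -0.0379, 0.2323]
ee_rot: [0.518, 0.481, 0.519, -0.481]
contact_force: [1.5, 0.0, 0.4]
width: 0.0513
```

```bash
python3 mv.py .5616 -.0385 .212 4.3
```

```text
t=31.6 p=[ 0.5619 -0.0379  0.2323] phi=4.27 q6=-0.27 w=0.0513 F=[1.5 0.  0.4] | dWorld=[-0.0003 -0.0006 -0.0203] rv=[-0.03 -0.08  0.03] n=1
{"dp":[0.0203, -0.0003, 0.0006],"turn":[-0.03, -0.08, 0.03]}
```

Request:
arm_command(targets=[{"dp": [0.019,0,0],"turn": [0,0,0],"grip": 0.2},{"dp": [0,0,0],"turn": [0,0,0],"grip": 0.2},{"dp": [0,0,0],"turn": [0,0,0],"grip": -1},{"dp": [0,0,0],"turn": [0,0,0],"grip": -1},{"dp": [0,0,0],"turn": [0,0,0],"grip": -1},{"dp": [0,0,0],"turn": [0,0,0],"grip": -1},{"dp": [0,0,0],"turn": [0,0,0],"grip": -1}], grip_force=60)

```text
clock: 32.3
position: [0.562, -0.038, 0.2148]
ee_rot: [0.519, 0.481, 0.518, -0.48]
contact_force: [-1.8, -0.3, 6.5]
width: 0.0128
```

Request:
arm_command(targets=[{"dp": [0,-0.002,0],"turn": [0,0,0],"grip": -1},{"dp": [0,-0.002,0],"turn": [0,0,0],"grip": -1},{"dp": [0,-0.002,0],"turn": [0,0,0],"grip": -1},{"dp": [0,-0.002,0],"turn": [0,0,0],"grip": -1},{"dp": [0,-0.002,0],"turn": [0,0,0],"grip": -1},{"dp": [0,-0.002,0],"turn": [0,0,0],"grip": -1},{"dp": [0,-0.003,0],"turn": [0,0,0],"grip": -1},{"dp": [0,-0.005,0],"turn": [0,0,0],"grip": -1}])

```text
clock: 33.1
position: [0.5428, -0.0395, 0.2147]
ee_rot: [0.519, 0.482, 0.518, -0.48]
contact_force: [2.0, 1.9, 8.3]
width: 0.0129
```

Request:
arm_command(targets=[{"dp": [0,-0.008,0],"turn": [0,0,0],"grip": -1},{"dp": [0,-0.01,0],"turn": [0,0,0],"grip": -1},{"dp": [0,-0.012,0],"turn": [0,0,0],"grip": -1},{"dp": [0,-0.012,0],"turn": [0,0,0],"grip": -1},{"dp": [0,-0.012,0],"turn": [0,0,0],"grip": -1},{"dp": [0,-0.01,0],"turn": [0,0,0],"grip": -1},{"dp": [0,-0.008,0],"turn": [0,0,0],"grip": -1},{"dp": [0,-0.006,0],"turn": [0,0,0],"grip": -1}])

```text
clock: 33.9
position: [0.4648, -0.0455, 0.2147]
ee_rot: [0.519, 0.482, 0.517, -0.48]
contact_force: [2.4, 0.5, 9.2]
width: 0.0128
```

```bash
python3 mv.py .4415 -.0473 .213 4.3
```

```text
t=33.9 p=[ 0.4648 -0.0455  0.2147] phi=4.28 q6=-0.32 w=0.0128 F=[2.4 0.5 9.2] | dWorld=[-0.0233 -0.0018 -0.0017] rv=[-0.02  0.01 -0.24] n=1
{"dp":[0.0016, -0.0233, 0.0],"turn":[-0.02, 0.01, -0.24]}
```

Request:
arm_command(targets=[{"dp": [0,-0.006,0],"turn": [0,0,0],"grip": -1},{"dp": [0,-0.006,0],"turn": [0,0,0],"grip": -1},{"dp": [0,-0.004,0],"turn": [0,0,0],"grip": -1},{"dp": [0,-0.003,0],"turn": [0,0,0],"grip": -1},{"dp": [0,-0.003,0],"turn": [0,0,0],"grip": -1},{"dp": [0,-0.003,0],"turn": [0,0,0],"grip": -1},{"dp": [0,0,0],"turn": [0,0,0],"grip": -1}])

```text
clock: 34.6
position: [0.4413, -0.0474, 0.2147]
ee_rot: [0.52, 0.483, 0.516, -0.479]
contact_force: [5.2, 1.9, 5.8]
width: 0.0134
```

Request:
arm_command(targets=[{"dp": [0,0,0],"turn": [0,0,0],"grip": 0.2},{"dp": [0,0,0],"turn": [0,0,0],"grip": 0.2},{"dp": [0,0,0],"turn": [0,0,0],"grip": 0.2},{"dp": [0,0,0],"turn": [0,0,0],"grip": 0.2},{"dp": [-0.03,0,0],"turn": [0,0,0],"grip": 0.2},{"dp": [-0.04,0,0],"turn": [0,0,0],"grip": 0.2},{"dp": [-0.01,-0.03,0],"turn": [0,0,0],"grip": 0.2},{"dp": [0,-0.03,0],"turn": [0,0,0],"grip": 0.2}])

```text
clock: 35.4
position: [0.3798, -0.052, 0.295]
ee_rot: [0.52, 0.482, 0.517, -0.48]
contact_force: [-0.5, -0.2, 0.8]
width: 0.0512
```

```bash
python3 - <<'E'
from h import *
shot('top','t11',None,1.5)
crop('t11_raw','t11b',(215,145,305,215),8)
E
python3 mv.py .547 -.04 .26 4.3
```

```text
t=35.5 p=[ 0.3736 -0.0508  0.2932] phi=4.33 q6=-0.40 w=0.0511 F=[-4.9  1.9 -0.4] | dWorld=[ 0.1734  0.0108 -0.0332] rv=[ 0.03 -0.14  0.38] n=4
{"dp":[0.008, 0.0435, 0.0006],"turn":[0.01, -0.03, 0.09]}
{"dp":[0.0081, 0.0435, 0.0006],"turn":[0.01, -0.03, 0.09]}
{"dp":[0.0082, 0.0435, 0.0006],"turn":[0.01, -0.03, 0.09]}
{"dp":[0.0082, 0.0434, 0.0006],"turn":[0.01, -0.03, 0.09]}
```

View pics/t11.png

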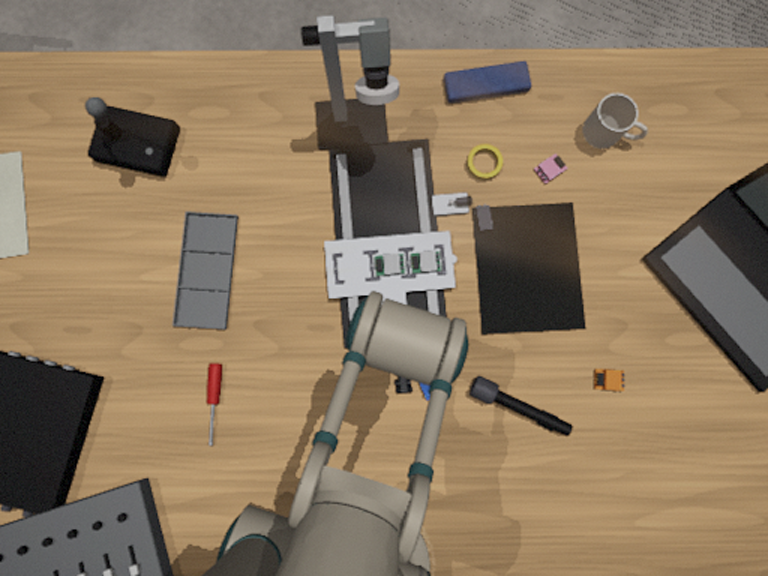

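View pics/t11b.png

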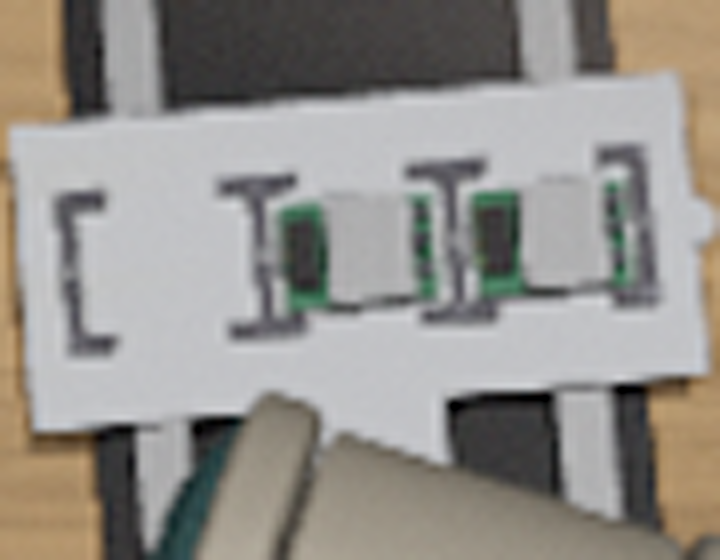

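Request:
arm_command(targets=[{"dp": [0,0.0435,0.0006],"turn": [0,0,0],"grip": 0.25},{"dp": [0,0.0435,0.0006],"turn": [0,0,0.2],"grip": 0.25},{"dp": [0.01,0.0435,0.0006],"turn": [0,0,0],"grip": 0.25},{"dp": [0.02,0.0434,0.0006],"turn": [0,0,0],"grip": 0.25},{"dp": [0,0,0],"turn": [0,0,0],"grip": 0.25},{"dp": [0,0,0],"turn": [0,0,0],"grip": 0.25},{"dp": [0,0,0],"turn": [0,0,0],"grip": 0.25}])

```text
clock: 36.15
position: [0.5518, -0.0409, 0.2634]
ee_rot: [0.518, 0.482, 0.518, -0.48]
contact_force: [-0.6, -0.4, 0.6]
width: 0.0535
```

```bash
python3 mv.py .547 -.0405 .202 4.3
```

```text
t=36.1 p=[ 0.5518 -0.0409  0.2634] phi=4.27 q6=-0.28 w=0.0535 F=[-0.6 -0.4  0.6] | dWorld=[-0.0048  0.0004 -0.0614] rv=[-0.03 -0.1  -0.07] n=2
{"dp":[0.0307, -0.0024, -0.0003],"turn":[-0.02, -0.05, -0.04]}
{"dp":[0.0307, -0.0024, -0.0004],"turn":[-0.02, -0.05, -0.04]}
```

Request:
arm_command(targets=[{"dp": [0.025,-0.0024,-0.0003],"turn": [0,0,0],"grip": 0.25},{"dp": [0.025,-0.0024,-0.0004],"turn": [0,0,0],"grip": 0.25},{"dp": [0.01,0,0],"turn": [0,0,0],"grip": 0.25},{"dp": [0,0,0],"turn": [0,0,0],"grip": 0.25},{"dp": [0,0,0],"turn": [0,0,0],"grip": -1},{"dp": [0,0,0],"turn": [0,0,0],"grip": -1},{"dp": [0,0,0],"turn": [0,0,0],"grip": -1},{"dp": [0,0,0],"turn": [0,0,0],"grip": -1}], grip_force=50)

```text
clock: 36.95
position: [0.549, -0.0407, 0.2051]
ee_rot: [0.52, 0.483, 0.517, -0.479]
contact_force: [-1.0, 0.2, 7.2]
width: 0.0366
```

Request:
arm_command(targets=[{"dp": [0,0,0],"turn": [0,0,0],"grip": -1},{"dp": [-0.02,0,0],"turn": [0,0,0],"grip": -1},{"dp": [-0.03,0,0],"turn": [0,0,0],"grip": -1},{"dp": [-0.03,0,0],"turn": [0,0,0],"grip": -1},{"dp": [0,0,0],"turn": [0,0,0],"grip": -1},{"dp": [0,0,0],"turn": [0,0,0],"grip": -1}])

```text
clock: 37.55
position: [0.5481, -0.0407, 0.2842]
ee_rot: [0.519, 0.483, 0.517, -0.479]
contact_force: [-0.1, -0.2, -1.1]
width: 0.0368
```

```bash
python3 mv.py .5405 .3105 .26 85.7
```

```text
t=37.5 p=[ 0.5481 -0.0407  0.2842] phi=4.27 q6=-0.28 w=0.0368 F=[-0.1 -0.2 -1.1] | dWorld=[-0.0076  0.3512 -0.0242] rv=[-81.42   0.17  -0.27] n=11
{"dp":[0.0022, 0.0017, -0.0319],"turn":[-7.4, 0.02, -0.02]}
{"dp":[0.0022, 0.0058, -0.0314],"turn":[-7.4, 0.02, -0.02]}
{"dp":[0.0022, 0.0098, -0.0304],"turn":[-7.4, 0.02, -0.02]}
{"dp":[0.0023, 0.0136, -0.0289],"turn":[-7.4, 0.02, -0.02]}
{"dp":[0.0023, 0.0172, -0.0269],"turn":[-7.4, 0.02, -0.02]}
{"dp":[0.0023, 0.0205, -0.0244],"turn":[-7.4, 0.02, -0.02]}
{"dp":[0.0022, 0.0235, -0.0216],"turn":[-7.4, 0.02, -0.02]}
{"dp":[0.0022, 0.0261, -0.0184],"turn":[-7.4, 0.02, -0.02]}
{"dp":[0.0022, 0.0283, -0.0149],"turn":[-7.4, 0.02, -0.02]}
{"dp":[0.0022, 0.0299, -0.0111],"turn":[-7.4, 0.02, -0.02]}
{"dp":[0.0022, 0.0311, -0.0072],"turn":[-7.4, 0.02, -0.02]}
```

Request:
arm_command(targets=[{"dp": [0.002,0.0017,-0.0319],"turn": [-7.4,0,0],"grip": -1},{"dp": [0.002,0.0058,-0.0314],"turn": [-7.4,0,0],"grip": -1},{"dp": [0.002,0.0098,-0.0304],"turn": [-7.4,0,0],"grip": -1},{"dp": [0.002,0.0136,-0.0289],"turn": [-7.4,0,0],"grip": -1},{"dp": [0.002,0.0172,-0.0269],"turn": [-7.4,0,0],"grip": -1},{"dp": [0.002,0.0205,-0.0244],"turn": [-7.4,0,0],"grip": -1},{"dp": [0.002,0.0235,-0.0216],"turn": [-7.4,0,0],"grip": -1},{"dp": [0.002,0.0261,-0.0184],"turn": [-7.4,0,0],"grip": -1}])

```text
clock: 38.35
position: [0.5418, 0.2158, 0.266]
ee_rot: [0.689, 0.161, 0.689, -0.16]
contact_force: [0.8, -1.3, -0.8]
width: 0.0369
```

Request:
arm_command(targets=[{"dp": [0.002,0.0283,-0.0149],"turn": [-7.4,0,0],"grip": -1},{"dp": [0.002,0.0299,-0.0111],"turn": [-7.4,0,0],"grip": -1},{"dp": [0.002,0.0311,-0.0072],"turn": [-7.4,0,0],"grip": -1},{"dp": [0,0,0],"turn": [0,0,0],"grip": -1},{"dp": [0,0,0],"turn": [0,0,0],"grip": -1},{"dp": [0,0,0],"turn": [0,0,0],"grip": -1}])

```text
clock: 38.95
position: [0.5402, 0.3096, 0.261]
ee_rot: [0.707, 0.027, 0.706, -0.027]
contact_force: [0.2, 0.1, -0.7]
width: 0.0368
```

```bash
python3 mv.py .5405 .3105 .186 85.7;python3 -c "
from h import *
shot('scene','s17',(310,120,410,230),6)"
```

```text
t=39.0 p=[0.5402 0.3096 0.261 ] phi=85.61 q6=-1.09 w=0.0368 F=[ 0.2  0.1 -0.7] | dWorld=[ 0.0003  0.0009 -0.075 ] rv=[-0.09  0.07 -0.  ] n=2
{"dp":[0.0375, 0.0004, 0.0001],"turn":[-0.04, 0.03, -0.0]}
{"dp":[0.0375, 0.0004, 0.0001],"turn":[-0.04, 0.03, -0.0]}
```

View pics/s17.png

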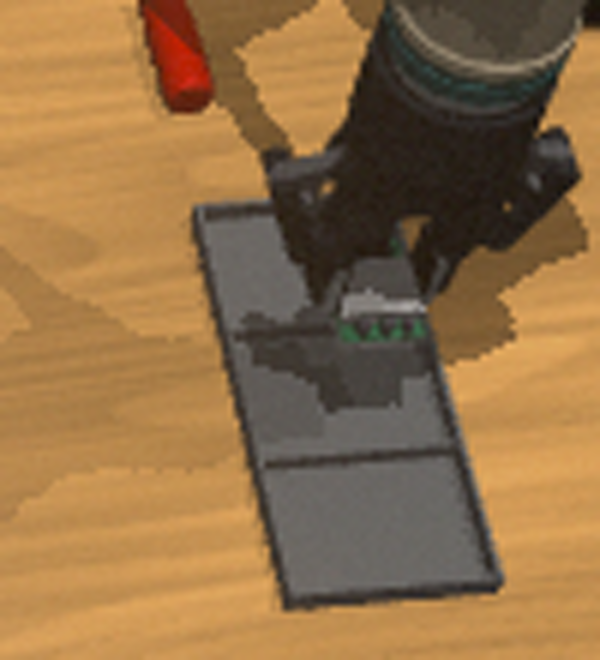

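Request:
arm_command(targets=[{"dp": [0.025,0.0009,0],"turn": [0,0,0],"grip": -1},{"dp": [0.025,0,0],"turn": [0,0,0],"grip": -1},{"dp": [0.02,0,0],"turn": [0,0,0],"grip": -1},{"dp": [0.004,0,0],"turn": [0,0,0],"grip": -1},{"dp": [0,0,0],"turn": [0,0,0],"grip": -1},{"dp": [0,0,0],"turn": [0,0,0],"grip": -1}])

```text
clock: 39.6
position: [0.5415, 0.3112, 0.1891]
ee_rot: [0.708, 0.028, 0.705, -0.026]
contact_force: [0.6, -0.1, -0.2]
width: 0.0365
```

```bash
python3 mv.py .5405 .3105 .180 85.7;python3 -c "
from h import *
shot('scene','s18',(310,120,410,230),6)"
```

```text
t=39.6 p=[0.5415 0.3112 0.1891] phi=85.62 q6=-1.08 w=0.0365 F=[ 0.6 -0.1 -0.2] | dWorld=[-0.001  -0.0007 -0.0091] rv=[-0.08  0.28 -0.15] n=1
{"dp":[0.0091, -0.0008, -0.001],"turn":[-0.08, 0.28, -0.15]}
```

View pics/s18.png

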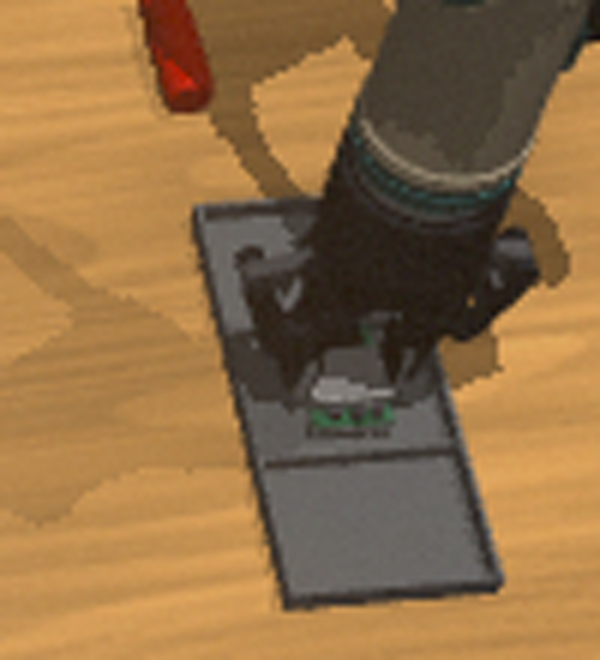

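Request:
arm_command(targets=[{"dp": [0.004,0,0],"turn": [0,0,0],"grip": -1},{"dp": [0.003,0,0],"turn": [0,0,0],"grip": -1},{"dp": [0.002,0,0],"turn": [0,0,0],"grip": -1},{"dp": [0,0,0],"turn": [0,0,0],"grip": -1},{"dp": [0,0,0],"turn": [0,0,0],"grip": -1}])

```text
clock: 40.15
position: [0.5409, 0.3115, 0.1802]
ee_rot: [0.708, 0.027, 0.705, -0.026]
contact_force: [-2.0, -1.0, 5.8]
width: 0.0365
```

Touched the tray floor. I release it and go back for the other module.

Request:
arm_command(targets=[{"dp": [0,0,0],"turn": [0,0,0],"grip": 0.2},{"dp": [0,0,0],"turn": [0,0,0],"grip": 0.2},{"dp": [0,0,0],"turn": [0,0,0],"grip": 0.2},{"dp": [-0.03,0,0],"turn": [0,0,0],"grip": 0.2},{"dp": [-0.04,0,0],"turn": [0,0,0],"grip": 0.2},{"dp": [-0.035,0,0],"turn": [0,0,0],"grip": 0.25},{"dp": [0,0,0],"turn": [0,0,0],"grip": 0.25}])

```text
clock: 40.85
position: [0.5423, 0.3122, 0.2896]
ee_rot: [0.711, 0.029, 0.702, -0.024]
contact_force: [0.6, 0.3, 1.0]
width: 0.0534
```

```bash
python3 mv.py .552 -.1085 .265 4.3;python3 -c "
from h import *
shot('scene','s19',(200,120,410,230),3.8)"
```

```text
t=40.9 p=[0.5423 0.3122 0.2896] phi=85.68 q6=-1.08 w=0.0534 F=[0.6 0.3 1. ] | dWorld=[ 0.0097 -0.4207 -0.0246] rv=[81.38  0.33 -0.86] n=11
{"dp":[0.002, -0.0381, 0.0037],"turn":[7.4, 0.03, -0.08]}
{"dp":[0.0021, -0.0373, 0.0086],"turn":[7.4, 0.03, -0.08]}
{"dp":[0.0021, -0.0359, 0.0133],"turn":[7.4, 0.03, -0.08]}
{"dp":[0.0021, -0.0338, 0.0178],"turn":[7.4, 0.03, -0.08]}
{"dp":[0.0022, -0.0313, 0.0221],"turn":[7.4, 0.03, -0.08]}
{"dp":[0.0022, -0.0282, 0.0259],"turn":[7.4, 0.03, -0.08]}
{"dp":[0.0022, -0.0246, 0.0293],"turn":[7.4, 0.03, -0.08]}
{"dp":[0.0022, -0.0206, 0.0322],"turn":[7.4, 0.03, -0.08]}
{"dp":[0.0023, -0.0163, 0.0346],"turn":[7.4, 0.03, -0.08]}
{"dp":[0.0023, -0.0117, 0.0364],"turn":[7.4, 0.03, -0.08]}
{"dp":[0.0022, -0.0069, 0.0376],"turn":[7.4, 0.03, -0.08]}
```

View pics/s19.png

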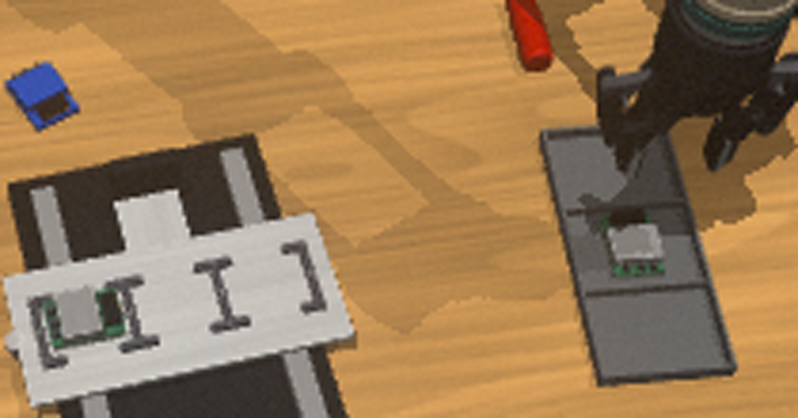

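Module B lies in the middle cell (635,245), and A is still in bay 1 (85,315).

Request:
arm_command(targets=[{"dp": [0.001,-0.0381,0.0037],"turn": [7.4,0,0],"grip": 0.25},{"dp": [0.001,-0.0373,0.0086],"turn": [7.4,0,0],"grip": 0.25},{"dp": [0.001,-0.0359,0.0133],"turn": [7.4,0,0],"grip": 0.25},{"dp": [0.001,-0.0338,0.0178],"turn": [7.4,0,0],"grip": 0.25},{"dp": [0.001,-0.0313,0.0221],"turn": [7.4,0,0],"grip": 0.25},{"dp": [0.002,-0.0282,0.0259],"turn": [7.4,0,-0.2],"grip": 0.25},{"dp": [0.002,-0.0246,0.0293],"turn": [7.4,0,-0.2],"grip": 0.25},{"dp": [0.002,-0.0206,0.0322],"turn": [7.4,0,-0.2],"grip": 0.25}])

```text
clock: 41.7
position: [0.5464, 0.0038, 0.2713]
ee_rot: [0.599, 0.371, 0.602, -0.377]
contact_force: [-0.1, 0.0, -0.6]
width: 0.0538
```

Request:
arm_command(targets=[{"dp": [0.002,-0.0163,0.0346],"turn": [7.4,0,0],"grip": 0.25},{"dp": [0.002,-0.0117,0.0364],"turn": [7.4,0,0],"grip": 0.25},{"dp": [0.002,-0.0069,0.0376],"turn": [7.4,0,0],"grip": 0.25},{"dp": [0,0,0],"turn": [0,0,0],"grip": 0.25},{"dp": [0,0,0],"turn": [0,0,0],"grip": 0.25},{"dp": [0,0,0],"turn": [0,0,0],"grip": 0.25}])

```text
clock: 42.3
position: [0.5492, -0.1086, 0.2665]
ee_rot: [0.518, 0.478, 0.519, -0.483]
contact_force: [0.4, 0.7, -0.2]
width: 0.0533
```

```bash
python3 mv.py .552 -.1085 .203 4.3
```

```text
t=42.3 p=[ 0.5492 -0.1086  0.2665] phi=4.33 q6=-0.39 w=0.0533 F=[ 0.4  0.7 -0.2] | dWorld=[ 0.0028  0.0001 -0.0635] rv=[0.03 0.17 0.41] n=2
{"dp":[0.0318, 0.0016, -0.0],"turn":[0.02, 0.09, 0.21]}
{"dp":[0.0318, 0.0015, 0.0],"turn":[0.02, 0.09, 0.21]}
```

Request:
arm_command(targets=[{"dp": [0.025,0.0015,0],"turn": [0,0,0.2],"grip": 0.25},{"dp": [0.025,0.0013,0],"turn": [0,0,0.2],"grip": 0.25},{"dp": [0.012,0,0],"turn": [0,0,0],"grip": 0.25},{"dp": [0,0,0],"turn": [0,0,0],"grip": 0.25},{"dp": [0,0,0],"turn": [0,0,0],"grip": -1},{"dp": [0,0,0],"turn": [0,0,0],"grip": -1},{"dp": [0,0,0],"turn": [0,0,0],"grip": -1},{"dp": [0,0,0],"turn": [0,0,0],"grip": -1}])

```text
clock: 43.1
position: [0.5527, -0.1096, 0.2063]
ee_rot: [0.52, 0.481, 0.516, -0.481]
contact_force: [0.3, 0.1, 3.0]
width: 0.0365
```

Request:
arm_command(targets=[{"dp": [0,0,0],"turn": [0,0,0],"grip": -1},{"dp": [-0.02,0,0],"turn": [0,0,0],"grip": -1},{"dp": [-0.03,0,0],"turn": [0,0,0],"grip": -1},{"dp": [-0.03,0,0],"turn": [0,0,0],"grip": -1},{"dp": [0,0,0],"turn": [0,0,0],"grip": -1},{"dp": [0,0,0],"turn": [0,0,0],"grip": -1}])

```text
clock: 43.7
position: [0.5521, -0.1092, 0.286]
ee_rot: [0.52, 0.481, 0.516, -0.481]
contact_force: [0.3, -0.8, 0.1]
width: 0.0364
```

```bash
python3 mv.py .4677 .316 .26 85.7
```

```text
t=43.7 p=[ 0.5521 -0.1092  0.286 ] phi=4.27 q6=-0.39 w=0.0364 F=[ 0.3 -0.8  0.1] | dWorld=[-0.0844  0.4252 -0.026 ] rv=[-8.143e+01  3.600e-01  6.000e-02] n=11
{"dp":[0.0021, -0.0048, -0.0391],"turn":[-7.4, 0.03, 0.01]}
{"dp":[0.0022, 0.0003, -0.0394],"turn":[-7.4, 0.03, 0.01]}
{"dp":[0.0022, 0.0054, -0.0391],"turn":[-7.4, 0.03, 0.01]}
{"dp":[0.0022, 0.0104, -0.038],"turn":[-7.4, 0.03, 0.01]}
{"dp":[0.0022, 0.0152, -0.0364],"turn":[-7.4, 0.03, 0.01]}
{"dp":[0.0023, 0.0197, -0.0341],"turn":[-7.4, 0.03, 0.01]}
{"dp":[0.0023, 0.024, -0.0313],"turn":[-7.4, 0.03, 0.01]}
{"dp":[0.0023, 0.0278, -0.0279],"turn":[-7.4, 0.03, 0.01]}
{"dp":[0.0023, 0.0312, -0.0241],"turn":[-7.4, 0.03, 0.01]}
{"dp":[0.0023, 0.034, -0.0199],"turn":[-7.4, 0.03, 0.01]}
{"dp":[0.0023, 0.0363, -0.0154],"turn":[-7.4, 0.03, 0.01]}
```

Request:
arm_command(targets=[{"dp": [0.001,-0.0048,-0.0391],"turn": [-7.4,0,0],"grip": -1},{"dp": [0.002,0.0003,-0.0394],"turn": [-7.4,0,0],"grip": -1},{"dp": [0.002,0.0054,-0.0391],"turn": [-7.4,0,0],"grip": -1},{"dp": [0.002,0.0104,-0.038],"turn": [-7.4,0,0],"grip": -1},{"dp": [0.002,0.0152,-0.0364],"turn": [-7.4,0,0],"grip": -1},{"dp": [0.002,0.0197,-0.0341],"turn": [-7.4,0,0],"grip": -1},{"dp": [0.002,0.024,-0.0313],"turn": [-7.4,0,0],"grip": -1},{"dp": [0.002,0.0278,-0.0279],"turn": [-7.4,0,0],"grip": -1}])

```text
clock: 44.5
position: [0.4897, 0.2013, 0.2672]
ee_rot: [0.689, 0.159, 0.689, -0.162]
contact_force: [0.5, 0.6, -0.9]
width: 0.0365
```

Request:
arm_command(targets=[{"dp": [0.002,0.0312,-0.0241],"turn": [-7.4,0,0],"grip": -1},{"dp": [0.002,0.034,-0.0199],"turn": [-7.4,0,0],"grip": -1},{"dp": [0.002,0.0363,-0.0154],"turn": [-7.4,0,0],"grip": -1},{"dp": [0,0,0],"turn": [0,0,0],"grip": -1},{"dp": [0,0,0],"turn": [0,0,0],"grip": -1},{"dp": [0,0,0],"turn": [0,0,0],"grip": -1}])

```text
clock: 45.1
position: [0.4676, 0.3151, 0.2614]
ee_rot: [0.707, 0.025, 0.707, -0.029]
contact_force: [0.4, -0.2, -1.2]
width: 0.0364
```

```bash
python3 mv.py .4677 .316 .189 85.7
```

```text
t=45.1 p=[0.4676 0.3151 0.2614] phi=85.62 q6=-1.02 w=0.0364 F=[ 0.4 -0.2 -1.2] | dWorld=[ 0.0001  0.0009 -0.0724] rv=[-0.08  0.02  0.34] n=2
{"dp":[0.0362, 0.0006, -0.0],"turn":[-0.04, 0.01, 0.17]}
{"dp":[0.0362, 0.0005, -0.0],"turn":[-0.04, 0.01, 0.17]}
```

Request:
arm_command(targets=[{"dp": [0.03,0.0009,0],"turn": [0,0,0.2],"grip": -1},{"dp": [0.03,0,0],"turn": [0,0,0.1],"grip": -1},{"dp": [0.011,0,0],"turn": [0,0,0],"grip": -1},{"dp": [0,0,0],"turn": [0,0,0],"grip": -1},{"dp": [0,0,0],"turn": [0,0,0],"grip": -1},{"dp": [0,0,0],"turn": [0,0,0],"grip": -1}])

```text
clock: 45.7
position: [0.469, 0.3168, 0.1928]
ee_rot: [0.708, 0.028, 0.705, -0.026]
contact_force: [0.3, -0.2, 0.1]
width: 0.0368
```

```bash
python3 mv.py .4677 .316 .1813 85.7;python3 -c "
from h import *
shot('scene','s20',(310,120,410,230),6)"
```

```text
t=45.7 p=[0.469  0.3168 0.1928] phi=85.64 q6=-1.02 w=0.0368 F=[ 0.3 -0.2  0.1] | dWorld=[-0.0013 -0.0008 -0.0115] rv=[-0.06  0.28 -0.14] n=1
{"dp":[0.0115, -0.0009, -0.0013],"turn":[-0.06, 0.28, -0.14]}
```

View pics/s20.png

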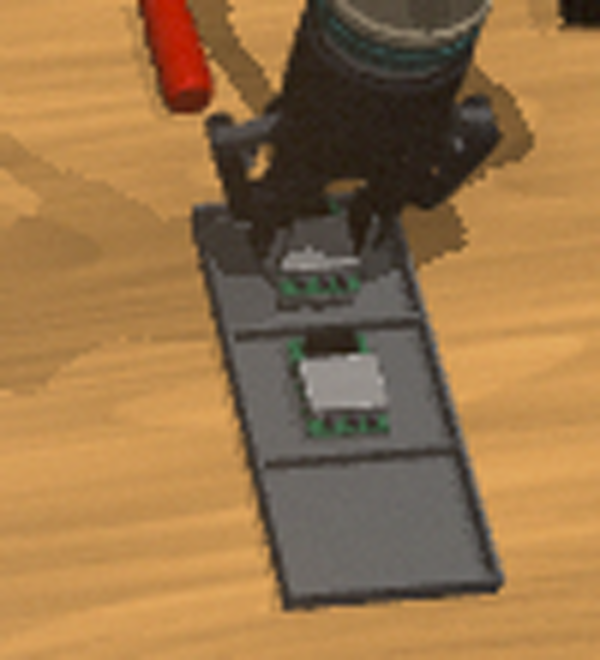

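Request:
arm_command(targets=[{"dp": [0.005,-0.0009,0.001],"turn": [0,0,0],"grip": -1},{"dp": [0.004,0,0.001],"turn": [0,0,0],"grip": -1},{"dp": [0.0025,0,0],"turn": [0,0,0],"grip": -1},{"dp": [0,0,0],"turn": [0,0,0],"grip": -1},{"dp": [0,0,0],"turn": [0,0,0],"grip": -1}])

```text
clock: 46.25
position: [0.4702, 0.3157, 0.1813]
ee_rot: [0.708, 0.027, 0.705, -0.026]
contact_force: [-2.2, -1.4, 8.7]
width: 0.0365
```

Request:
arm_command(targets=[{"dp": [0,0,0],"turn": [0,0,0],"grip": 0.2},{"dp": [0,0,0],"turn": [0,0,0],"grip": 0.2},{"dp": [0,0,0],"turn": [0,0,0],"grip": 0.2},{"dp": [-0.03,0,0],"turn": [0,0,0],"grip": 0.2},{"dp": [-0.04,0,0],"turn": [0,0,0],"grip": 0.2},{"dp": [-0.03,0,0],"turn": [0,0,0],"grip": 0.2},{"dp": [0,0,-0.045],"turn": [0,0,0],"grip": 0.2},{"dp": [0,0,-0.045],"turn": [0,0,0],"grip": 0.2}])

```text
clock: 47.05
position: [0.3803, 0.3227, 0.2806]
ee_rot: [0.708, 0.028, 0.705, -0.026]
contact_force: [-1.0, 0.6, -0.8]
width: 0.0515
```

Request:
arm_command(targets=[{"dp": [0,-0.045,-0.03],"turn": [0,0,0],"grip": 0.2},{"dp": [0,-0.045,0],"turn": [0,0,0],"grip": 0.2},{"dp": [0,0,0],"turn": [0,0,0],"grip": 0.2},{"dp": [0,0,0],"turn": [0,0,0],"grip": 0.2},{"dp": [0,0,0],"turn": [0,0,0],"grip": 0.2}])

```text
clock: 47.55
position: [0.3468, 0.2388, 0.2798]
ee_rot: [0.708, 0.028, 0.705, -0.026]
contact_force: [0.6, 0.5, 0.5]
width: 0.0512
```

Run:
```python
from h import *
shot('top','t12',None,1.5)
crop('t12_raw','t12b',(110,135,170,225),6.5)
shot('scene','s21',None,1.5)
```

```text
(no output)
```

View pics/t12.png

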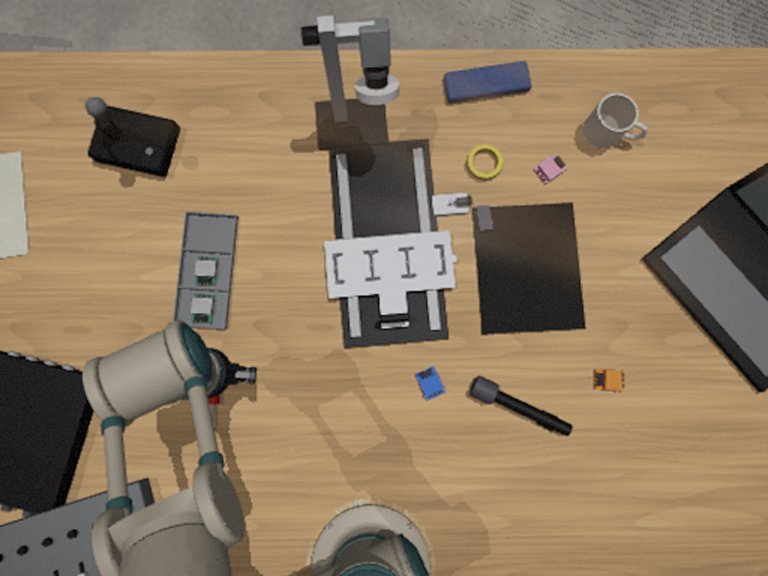

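View pics/t12b.png

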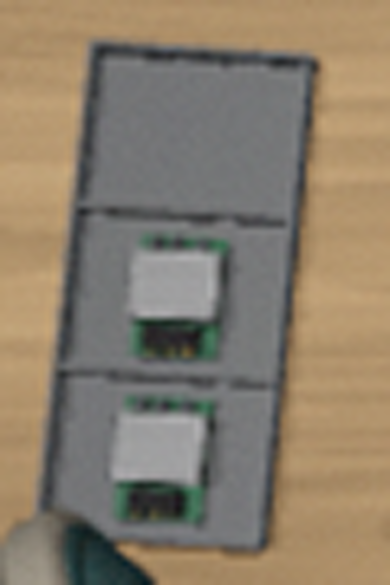

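View pics/s21.png

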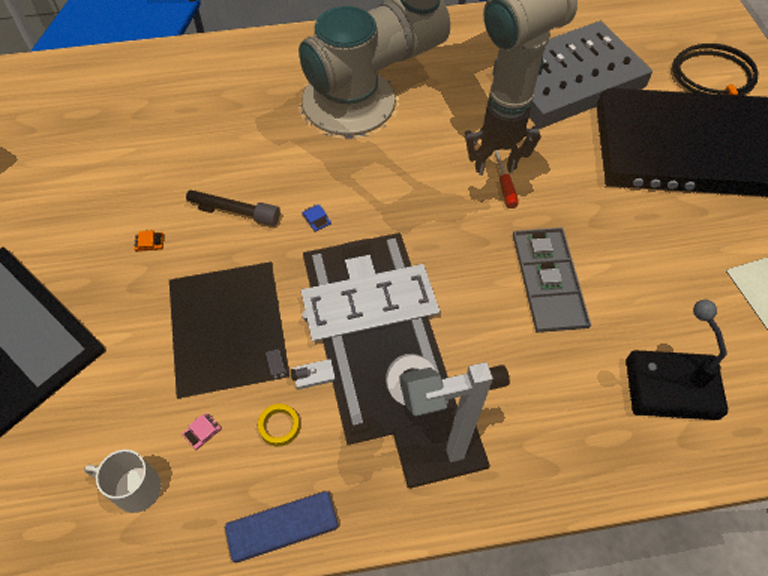

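Run:
```python
from h import *
a=cv2.imread('pics/t5_raw.png',0)[150:215,205:310].astype(np.float32);b=cv2.imread('pics/t12_raw.png',0)[150:215,205:310].astype(np.float32)
print(cv2.phaseCorrelate(a,b), np.abs(a-b).mean())
a=cv2.imread('pics/s5_raw.png',0)[165:235,195:300].astype(np.float32);b=cv2.imread('pics/s21_raw.png',0)[165:235,195:300].astype(np.float32)
print(cv2.phaseCorrelate(a,b), np.abs(a-b).mean())
print(manip.sign_off())
```

```text
((-0.012265834948642862, -0.1456129954564105), 1.021461743754124) 2.5342124
((0.015498261541878833, 0.14243913648898143), 1.0161269879880757) 2.7265306
the job is handed in; nothing more can be done
None
```

The job is done and handed in at about 48 s. Only two microphone preamp modules were on the mat; the third was absent.

**What I did:**
- **Loading:** the plate started about 20 mm short of home. I drew it out and set the modules in bays 1 and 2 with connectors left. I shifted the one in bay 1 about 1 mm to centre it better.
- **Picture:** I pushed the plate home until it reached the rear stop, let go, and left it standing for about 5 s.
- **Unloading:** I drew the plate out to its front stop again and laid the modules in the near and middle tray compartments.

**What my checks showed:**
- **Home position:** the plate travelled 0.120 m by both the arm and the camera, and it had not moved by the end of the wait.
- **Centring:** both modules were between their stops, but by eye they were only centred to about 1 mm. The two cameras disagreed by up to 2 mm on this, with the scene camera putting both modules 2 to 2.5 mm towards the robot.
- **Final pictures:** both modules lie flat in separate compartments. The bystanders look unmoved and the gripper is touching nothing; the arm hides most of the screwdriver in the top view, but the scene view shows it.
- **Front stop:** the last pull ended against the stop at about 5 N. The final picture shows the plate roughly 0.4 mm further in than when it was first drawn out. That is near the measuring limit, and I did not correct it.

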